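Draw the filter cell shut with its latch

TASK

Shut the white filter cell with its draw latch: bring the claw down behind the keeper pin on the sliding half and draw it back until you feel it just bite, then swing the lever over and down until it stays flat and the halves are clamped together. Go gently with the claw and the lever, and leave the vials and the dish beside the cell where they stand.

Things in the scene. Friction and masses are not known exactly. Their poses are not given: they have to be found in the camera images.
- cell: White filter cell fixed to the table: aluminium base 232 x 96 x 10 mm, two white plastic halves in a row, tops 50 mm above the table, steel draw latch on top. Origin on the table under the lever's pivot; x runs along the cell from latch to keeper (roughly away from the robot), y across, z up. The fixed half runs from x = -69 to +35 mm, 84 mm wide.
- sliding_half: White half, 90 x 84 mm, top 39 mm above its origin, sliding on two guide rods; axes as the cell's. Its origin lies at 83 mm along the cell's x when shut, 86 mm when open (3 mm gap). Springs push it open: 3.5 N when open, 6 N more per mm. The keeper on its top is a steel cross pin, 6 mm thick, 38 mm long along y, held at its ends.
- keeper_range (a point): Point on the sliding half, 49 mm above its origin (60 mm above the table), 9.5 mm along its x: the middle of the range of the keeper pin's centre. The pin's bracket is screwed on through slots, so the pin is up to 7.5 mm nearer or farther along x than this point, different each time and not reported: find it by feel.
- lever_pivot (a point): The lever's hinge axis (along the cell's y): 64 mm above the table at the cell's origin.
- lever: The lever: steel plate 22 mm wide along y, 5 mm thick. Frame at the pivot, turning about y with the lever, equal to the cell's axes when shut: plate from x = -68 to +8 mm, faces at z = 1.5 and 6.5 mm (the latter on top when shut, facing the keeper when upright). Its angle is 0 shut and flat along the cell's -x, 1.57 upright, 2.45 thrown over towards the keeper; stops at 0 and 2.45.
- lever_tip (a point): Middle of the lever's rolled end (8 mm thick): x = -68, z = 6 mm in the lever's frame. Friction (0.04 N m, a few N felt when dragged by the claw) holds the lever where it is left. With the claw hooked, shutting it takes up to about 12 N at 50 mm from the pivot; the pull goes over centre at angle 0.25, below 0.15 it shuts and stays by itself. Never push it with over 20 N.
- claw_arm (a joint): Angle of the claw's arm on the lever, rad: the claw's upward slope over the cell's x is this minus the lever angle. Friction (0.025 N m) holds it relative to the lever, so a claw that does not bite swings up with the lever.
- claw: Steel claw. Origin: the pin joining its arm to the lever, at 18 mm x (-cos(a-0.28), sin(a-0.28)) in the cell's (x, z) from the pivot, a = lever angle. x along the claw, z up. Plate 30 mm wide, x = 58 to 108, z = 2 to 6 mm; at its end a lip turned down to z = -6 mm, inner face at x = 104 (halfway down), leaning 0.25 rad inward. Sprung: beyond 25 N it stretches, 0.8 N per mm, up to 19 mm.
- claw_tab (a point): Middle of the upright grip tab on the claw's plate: x = 80, z = 15 mm in the claw's frame; 12 mm along x, 14 mm across y, 18 mm tall (z = 6 to 24 mm). Moving the tab moves claw and lever together. By hand, the claw must not be pressed or pulled against the keeper over about 8 N: the contact forces on the pin may add up to at most 12 N.
- claw_lip (a point): Lower inner edge of the claw's lip: x = 102.5, z = -6 mm in the claw's frame. Hooked, it is behind the pin (+x side) and about 3 to 8 mm below the pin's centre.
- vial_2: Bystander: small vial with a grey cap, 20 mm wide, 56 mm tall, standing beside the cell; origin under its base.
- vial_5: Bystander: small vial with a black cap, 20 mm wide, 56 mm tall, standing beside the cell; origin under its base.
- petri_1: Bystander: flat dish, 68 mm wide, 12 mm tall, on the other side of the cell; origin under its base.

How it is judged:
By the outcome, as a careful person would: the job done as asked, in the order asked, and still so for the second after the job is handed in, with the robot touching nothing.
It also fails if it takes over 72 s, if anything falls off the work surface, if the arm or the gripper's body presses on something with over 40 N, if the wrist force passes 120 N, or if a joint passes its speed limit or range.

ROBOT

A 7-joint arm with a two-finger parallel gripper is mounted at the origin on the work surface; the furniture and walls round the work are solid. World frame = base frame: x ahead of the robot, y to its left, z up, the work surface at z = 0. Lengths are in mm, angles in rad, forces in N, time in s.
With the tool pointing down it reaches from about 425 to 875 mm from the base axis. Payload 4.7 kg.
Tool frame: the origin (TCP) lies midway between the tips of the shut fingers; the grasp point (between the pads) lies 19 mm behind it; z points along the fingers, y is the direction in which the jaws open and shut (so a half turn about z gives the same grasp; the last joint's range is limited). The gripper opens to 85 mm and grips with 20 to 120 N. Pads are 22 mm wide; open, the fingers measure 114 mm over their backs; the gripper's body (76 mm by 85 mm) begins 54 mm behind the grasp point. The pads swing forward as they close: fully open they stand 13 mm farther back than shut.
Start: joints at [1.171, 0.321, -0.07, 1.45, 0.023, 1.371, -0.057], TCP at [261.342, -595.168, 231.349] pointing down, gripper open.
Joint ranges: [-2.86, 2.86], [-0.3, 2.09], [-1.38, 1.24], [0.06, 2.45], [-1.56, 4.7], [0.09, 2.05], [-2.69, 2.69]. Speed limits (rad/s): [2.57, 2.57, 3.14, 3.14, 3.14, 3.14, 3.14].

INTERFACE

Orientations are given as a rotation vector (axis times angle).
In Python, from workcell import env gives the robot as it stands.
- The arm moves only by the tool send_rows, never from a script. Its argument "increments" is a list that holds one entry, the list of rows, each a list of 7 numbers: the shift along the tool's x, y, z in mm, then the turn, a rotation vector about the tool's x, y, z in rad, then the opening, from 0 (shut) to 1 (fully open). In form: [[[x, y, z, ax, ay, az, hand], ...]]. A call has 1 to 20 rows; each row shifts and turns the commanded pose from where the row before left it, along the tool's axes as they then stand; what a row does not reach is not made up. A row lasts 1/10 s, in which the tool goes at most 50 mm and 8.59 degrees, less where a joint would pass 70% of its speed; a pose out of reach is approached as far as the arm can. A call with a gripper value outside its range is refused whole. The fingers move at their own pace and stop on an object; "force" is the grip in N (left out, the last holds). Time passes only in rows, so rows that do not move let the fingers close. It gives the time, the measured TCP pose, the force and the opening at its end, in the units of the state.
- env.read_state(): the state, without advancing time (a new reading comes with each control period).
- env.read_camera(name): name is "scene" or "side" or "wrist"; returns (picture, depth): 480x640x3 uint8, red, green, blue; 480x640 float32, mm along the optical axis (not along the pixel's ray), 0 where there is no reading.
- env.camera_model(name): a dict with "camera_matrix" (3x3 intrinsics, pixels), "view" (4x4, takes a point from world to camera coordinates). Camera axes: x right, y down, z forward; pixel columns grow to the right and rows downward; lengths in mm; the calibration is good to about 2 mm. The wrist camera is an equidistant fisheye: a pixel r from the principal point sees the ray r / f radians off the axis. A picture is of the moment at which its call begins: read the wrist's pose just before it. camera_model takes no time and is no camera call; for the wrist camera it gives the pose at the moment of the call.
- env.close_job(): hands the job in, once; it reports no verdict.
The state is a dict: "time": time; "qpos": joint angles; "joint_velocities": joint speeds; "tau": joint torques, N m; "tool_pos": TCP position; "tcp_rot": TCP orientation; "ft_force": force on the tool from outside, world axes, zero at the start; "torque": the same for the moment, N m; "opening": finger opening in mm.
Only numpy, scipy, OpenCV 4.12 (cv2) and the standard library are available. Lean on these libraries where they do the work, as an engineer would, in place of code of your own. Each camera call takes 0.05 s, during which the arm holds its last target.

## Working session

There is one attempt and no reset: what is moved stays moved. The work goes in short steps, Python scripts to look and compute and a tool call to move; the robot and the scene stay as the last step left them, time stands still between calls to the robot, and variables do not carry over. Pictures are saved under pics/ and viewed, and the job is handed in when it is done.

Besides the shell and the picture viewer there is one more tool, called after "Emit:" as name(argument=value, ...), one argument or row to a line, values as JSON. send_rows: Moves the arm, as the interface text tells. Its arguments: {"type":"object","properties":{"increments":{"type":"array","items":{"type":"array","items":{"type":"array","items":{"type":"number"}}}},"force":{"type":"number"}},"required":["increments"]}

```bash
ls; mkdir -p pics
cat > h.py <<'E'
import numpy as np, cv2
from workcell import env
def snap(n,f):
    m=env.camera_model(n); im,d=env.read_camera(n); np.savez('pics/'+f+'.npz',im=im,d=d,K=m['camera_matrix'],V=m['view']); cv2.imwrite('pics/'+f+'.png',im[:,:,::-1]); return im,d,m
E
python3 - <<'E'
from h import *
s=env.read_state(); print({k:np.round(v,3) for k,v in s.items()})
for n in ['scene','side','wrist']:
    im,d,m=snap(n,n+'0'); print(n,np.round(m['camera_matrix'],1).tolist(),np.round(m['view'],3).tolist())
E
```

```text
pics
{'time': np.float64(0.0), 'qpos': array([ 1.171,  0.322, -0.07 ,  1.452,  0.023,  1.371, -0.057]), 'joint_velocities': array([ 0.001, -0.002, -0.001, -0.001,  0.001, -0.002,  0.   ]), 'tau': array([ 1.0000e-03, -4.9359e+01, -3.8200e-01, -3.1433e+01,  1.3000e-02,
        1.1000e-02, -0.0000e+00]), 'tool_pos': array([ 261.123, -594.639,  230.23 ]), 'tcp_rot': array([-3.073e+00, -6.450e-01,  1.000e-03]), 'ft_force': array([0.432, 0.74 , 0.221]), 'torque': array([-0.027,  0.012,  0.058]), 'opening': np.float64(85.3)}
scene [[481.7, 0.0, 315.3], [0.0, 481.7, 235.7], [0.0, 0.0, 1.0]] [[0.542, -0.84, 0.019, -46.637], [-0.594, -0.4, -0.698, 453.677], [0.594, 0.367, -0.716, 504.38], [0.0, 0.0, 0.0, 1.0]]
side [[579.6, 0.0, 322.6], [0.0, 579.6, 243.1], [0.0, 0.0, 1.0]] [[0.575, -0.818, 0.019, -51.384], [-0.578, -0.423, -0.698, 462.083], [0.579, 0.39, -0.716, 501.31], [0.0, 0.0, 0.0, 1.0]]
wrist [[371.6, 0.0, 321.4], [0.0, 371.6, 239.0], [0.0, 0.0, 1.0]] [[0.403, -0.915, -0.001, -650.388], [-0.882, -0.389, 0.266, -33.99], [-0.244, -0.106, -0.964, 378.79], [0.0, 0.0, 0.0, 1.0]]
```

View pics/scene0.png

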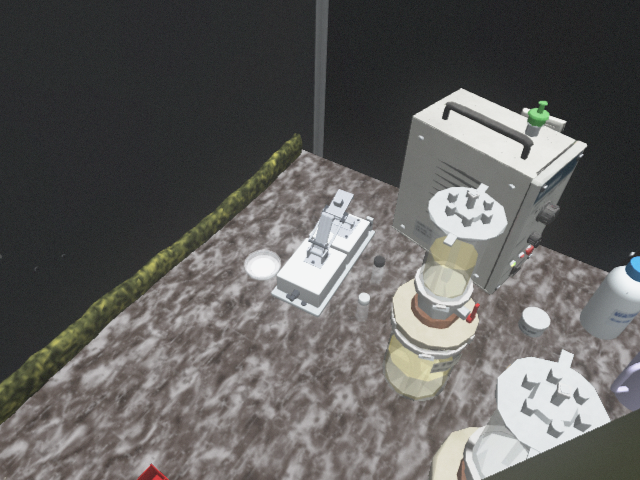

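View pics/side0.png

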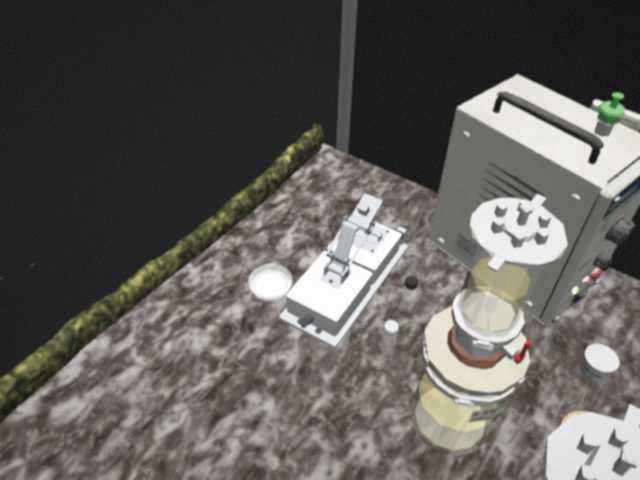

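View pics/wrist0.png

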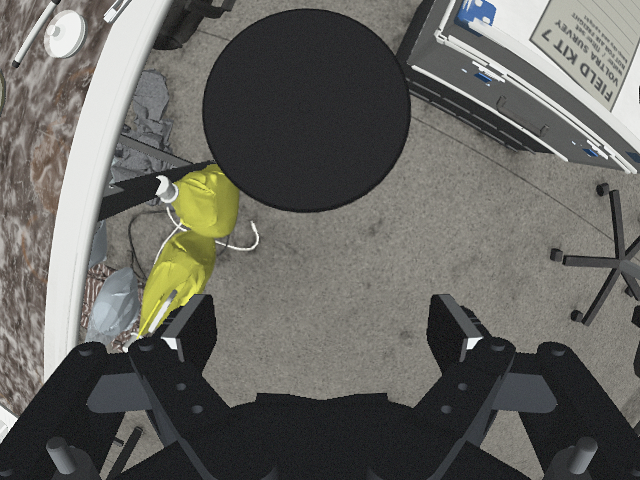

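The scene and side pictures show the cell near (325,250) and (345,265), with the lever nearly upright and the claw raised. The dish is on its left and the vials on its right. The wrist camera is still looking off the table. Next I'll measure the cell.

```bash
cat >> h.py <<'E'
def world(z,u,v,dd=None):
    K,V=z['K'],z['V']; d=z['d'][v,u] if dd is None else dd
    c=np.array([(u-K[0,2])/K[0,0]*d,(v-K[1,2])/K[1,1]*d,d]); return V[:3,:3].T@(c-V[:3,3])
def cloud(z):
    K,V=z['K'],z['V']; v,u=np.mgrid[:480,:640]; d=z['d']
    c=np.stack([(u-K[0,2])/K[0,0]*d,(v-K[1,2])/K[1,1]*d,d],-1); return (c-V[:3,3])@V[:3,:3]
E
python3 - <<'E'
from h import *
for n,(x0,y0) in dict(scene0=(230,180),side0=(235,185)).items():
    z=np.load(f'pics/{n}.npz'); im=z['im'][y0:y0+150,x0:x0+200,::-1]
    cv2.imwrite(f'pics/{n}_c.png',cv2.resize(im,(800,600),interpolation=cv2.INTER_CUBIC))
    P=cloud(z); ok=z['d']>0; print(n, ok.mean())
    white=(z['im'].min(-1)>150)&ok
    b=(P[...,2]>44)&(P[...,2]<55)&ok
    b[:y0]=0;b[y0+150:]=0;b[:,:x0]=0;b[:,x0+170:]=0
    q=P[b]; print(len(q),np.median(q[:,2]),q.min(0),q.max(0))
    r=cv2.minAreaRect(q[:,:2].astype(np.float32)); print(r)
    h=P[...,2].copy(); h[~ok]=0
    hh=np.clip(h[y0:y0+150,x0:x0+200]*1.6,0,255).astype(np.uint8)
    cv2.imwrite(f'pics/{n}_h.png',cv2.resize(cv2.applyColorMap(hh,cv2.COLORMAP_JET),(800,600),interpolation=cv2.INTER_NEAREST))
E
```

```text
scene0 0.9958919270833333
3161 50.08070322823142 [402.64008885 127.02841257  44.00491414] [655.35643506 485.16919467  54.99112557]
((503.78497314453125, 309.1844482421875), (236.55596923828125, 331.7803649902344), 13.642321586608887)
side0 0.9959895833333333
4466 49.710277498830024 [402.42020749 128.14037357  44.00332518] [606.75853147 485.53096771  54.97343401]
((493.01104736328125, 308.433349609375), (204.13787841796875, 338.46099853515625), 9.604155540466309)
```

View pics/side0_c.png

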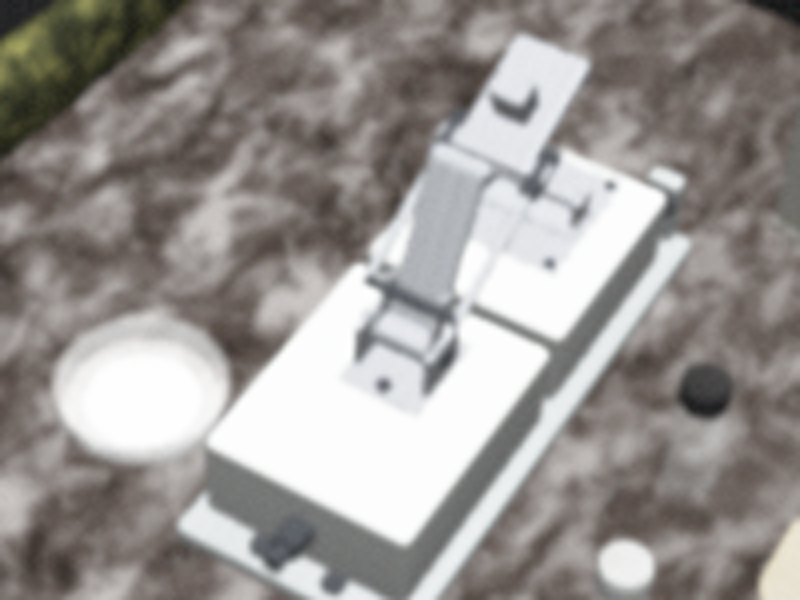

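View pics/side0_h.png

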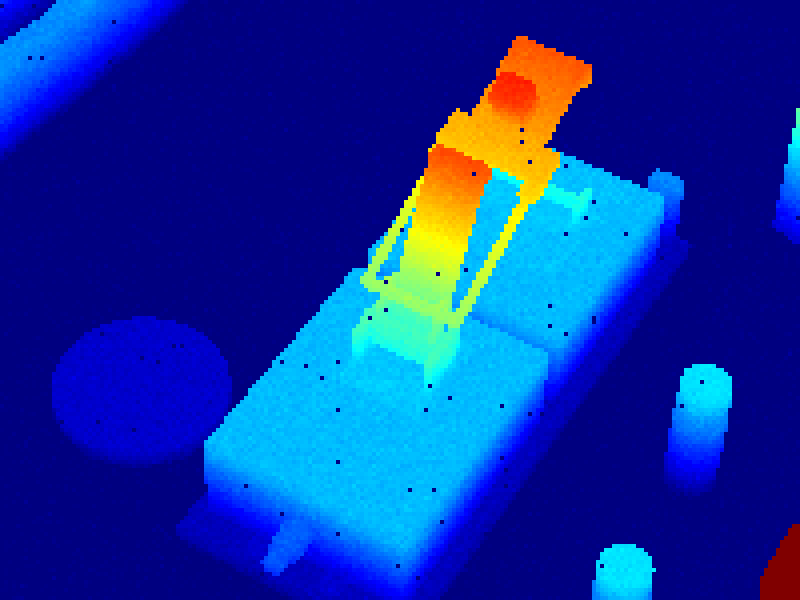

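The height map shows the lever leaning towards the keeper and the claw sloping up past it, with its tab at crop (515,95). I can fit the cell pose from the tops at z≈50.

```bash
cat > fit.py <<'E'
from h import *
for n in ['scene0','side0']:
    z=np.load(f'pics/{n}.npz'); P=cloud(z); ok=z['d']>0
    roi=(P[...,0]>380)&(P[...,0]<700)&(P[...,1]>50)&(P[...,1]<400)&ok
    b=(abs(P[...,2]-50)<4)&roi
    k,l,st,c=cv2.connectedComponentsWithStats(b.astype(np.uint8))
    o=np.argsort(-st[1:,4])[:4]+1
    for i in o:
        q=P[l==i]; 
        if len(q)<60: continue
        print(n,'comp',st[i],len(q),np.round(np.median(q,0),1)); print('  rect',cv2.minAreaRect(q[:,:2].astype(np.float32)))
    # outline of all >=15mm in roi
E
python3 fit.py
```

```text
scene0 comp [ 277  238   70   58 1944] 1944 [445.6 239.9  50.1]
  rect ((456.4791259765625, 246.2809295654297), (105.83916473388672, 84.34209442138672), 3.735928535461426)
scene0 comp [331 214  39  40 763] 763 [556.5 229.3  50.3]
  rect ((560.6878662109375, 233.04986572265625), (91.65149688720703, 43.54680252075195), 3.5198888778686523)
scene0 comp [327 219  13  25 126] 126 [550.8 260.3  51.2]
  rect ((544.9287109375, 260.842041015625), (62.334877014160156, 12.985280990600586), 12.873941421508789)
scene0 comp [394 212  36  26 126] 126 [643.1 145.9  50.1]
  rect ((643.4569091796875, 146.01589965820312), (84.20414733886719, 5.385878562927246), 74.88212585449219)
side0 comp [ 286  252   86   71 2854] 2854 [446.  241.2  49.7]
  rect ((456.9854736328125, 247.61373901367188), (106.49343872070312, 84.52091217041016), 3.6659088134765625)
side0 comp [ 353  223   48   49 1120] 1120 [557.3 230.5  49.8]
  rect ((560.9830932617188, 234.6187744140625), (92.03882598876953, 46.182430267333984), 4.891938209533691)
side0 comp [348 229  17  31 195] 195 [551.8 261.9  50.5]
  rect ((545.7803955078125, 262.45367431640625), (62.0970344543457, 13.301438331604004), 10.669547080993652)
side0 comp [431 222  42  34 186] 186 [644.1 148.1  50. ]
  rect ((643.5479736328125, 147.621826171875), (83.19022369384766, 4.765449047088623), 74.48589324951172)
```

```bash
cat > prof.py <<'E'
from h import *
import sys
O=np.array([473.7,248.0]); a=0.0646
R=np.array([[np.cos(a),np.sin(a)],[-np.sin(a),np.cos(a)]])
for n in sys.argv[1:]:
    z=np.load(f'pics/{n}.npz'); P=cloud(z); ok=z['d']>0
    Q=P.copy(); Q[...,:2]=(P[...,:2]-O)@R.T
    m=ok&(Q[...,2]>54)&(Q[...,0]>-80)&(Q[...,0]<170)&(abs(Q[...,1])<30)
    q=Q[m]; print(n,len(q),q.min(0),q.max(0))
    for x in range(-30,150,6):
        for y0,y1 in((-25,-12),(-11,11),(12,25)):
            s=q[(abs(q[:,0]-x)<3)&(q[:,1]>y0)&(q[:,1]<y1)]
            print((x,y0),len(s),np.round(np.percentile(s[:,2],[5,50,95]),1) if len(s) else '',end=' | ')
        print()
E
python3 prof.py scene0 side0
python3 - <<'E'
from h import *
z=np.load('pics/side0.npz')
for n in ['scene0','side0']:
    z=np.load(f'pics/{n}.npz');P=cloud(z); 
    for nm,lo,hi,r in (('vial',48,60,(440,640,100,200)),('dish',6,18,(380,560,280,400))):
        b=(P[...,2]>lo)&(P[...,2]<hi)&(P[...,0]>r[0])&(P[...,0]<r[1])&(P[...,1]>r[2])&(P[...,1]<r[3])&(z['d']>0)
        k,l,st,c=cv2.connectedComponentsWithStats(b.astype(np.uint8))
        for i in range(1,k):
            if st[i,4]>60: q=P[l==i]; print(n,nm,st[i],q.min(0).round(),q.max(0).round())
E
```

```text
scene0 1411 [-18.52238087 -22.83869051  54.00908145] [111.87819497  21.71241581 135.75110585]
(-30, -25) 0  | (-30, -11) 0  | (-30, 12) 0  | 
(-24, -25) 0  | (-24, -11) 0  | (-24, 12) 0  | 
(-18, -25) 1 [54.8 54.8 54.8] | (-18, -11) 2 [54.6 54.9 55.2] | (-18, 12) 1 [54.1 54.1 54.1] | 
(-12, -25) 15 [54.5 62.3 69.5] | (-12, -11) 1 [55.5 55.5 55.5] | (-12, 12) 8 [55.2 63.1 69.3] | 
(-6, -25) 15 [54.8 64.1 71.2] | (-6, -11) 43 [62.3 66.2 70. ] | (-6, 12) 16 [57.4 64.8 72. ] | 
(0, -25) 31 [56.8 69.2 84.3] | (0, -11) 70 [66.9 71.4 85. ] | (0, 12) 20 [66.8 77.2 85. ] | 
(6, -25) 19 [65.  83.4 87.1] | (6, -11) 52 [68.8 73.5 85.2] | (6, 12) 9 [75.6 84.7 87.6] | 
(12, -25) 13 [65.2 86.1 90.3] | (12, -11) 86 [79.7 86.1 93.1] | (12, 12) 8 [86.  88.  89.7] | 
(18, -25) 9 [87.6 90.2 92.3] | (18, -11) 102 [ 91.2  99.  106.9] | (18, 12) 9 [87.3 89.3 92.2] | 
(24, -25) 10 [90.6 92.  96. ] | (24, -11) 100 [105.3 112.5 120.7] | (24, 12) 8 [90.4 92.6 94.5] | 
(30, -25) 6 [92.4 94.9 95.7] | (30, -11) 75 [117.9 123.8 128.5] | (30, 12) 9 [93.7 95.3 97.6] | 
(36, -25) 10 [ 95.3  97.9 114.2] | (36, -11) 12
[... 3949 characters left out ...]
6, 12) 0  | 
(132, -25) 0  | (132, -11) 0  | (132, 12) 0  | 
(138, -25) 0  | (138, -11) 0  | (138, 12) 0  | 
(144, -25) 0  | (144, -11) 0  | (144, 12) 0  | 
scene0 vial [415 224  16  13  79] [631. 105.  48.] [640. 138.  60.]
scene0 vial [374 255  11  12 100] [516. 144.  48.] [535. 163.  59.]
scene0 dish [244 250  38  30 887] [402. 307.   6.] [470. 376.  16.]
side0 vial [456 240  18  14 101] [631. 107.  48.] [640. 138.  60.]
side0 vial [405 276  13  14 145] [516. 145.  48.] [536. 163.  58.]
side0 vial [385 321  14  12  70] [440. 128.  49.] [450. 146.  59.]
side0 dish [ 248  264   45   37 1291] [401. 308.   6.] [471. 377.  16.]
side0 dish [279 308  11  13  82] [391. 280.   6.] [410. 292.  18.]
```

Run:
```python
from h import *
hm=np.zeros((150,150))
for n in ['scene0','side0']:
    z=np.load(f'pics/{n}.npz');P=cloud(z);ok=(z['d']>0)
    p=P[ok]; i=((p[:,0]+300)/10).astype(int); j=((p[:,1]+900)/10).astype(int)
    m=(i>=0)&(i<150)&(j>=0)&(j<150)&(p[:,0]>-300)&(p[:,1]>-900)
    np.maximum.at(hm,(i[m],j[m]),p[m,2])
# print max per 50mm cell
c=hm.reshape(30,5,30,5).max((1,3))
print('cols y from',-900)
print('      '+' '.join('%4d'%(-900+50*k) for k in range(30)))
for k in range(29,2,-1): print('%5d '%(-300+50*k)+' '.join('%4d'%v for v in c[k]))
for n in ['scene0','side0','wrist0']:
    z=np.load(f'pics/{n}.npz');V=z['V']; print(n,'cam at',(-V[:3,:3].T@V[:3,3]).round(1))
# pin
O=np.array([473.7,248.0]); a=0.0646
R=np.array([[np.cos(a),np.sin(a)],[-np.sin(a),np.cos(a)]])
for n in ['scene0','side0']:
    z=np.load(f'pics/{n}.npz');Q=cloud(z);Q[...,:2]=(Q[...,:2]-O)@R.T
    m=(z['d']>0)&(Q[...,2]>55)&(Q[...,2]<68)&(Q[...,0]>75)&(Q[...,0]<125)&(abs(Q[...,1])<30)
    q=Q[m]; print(n); print(q[np.argsort(q[:,1])][::3].round(1).tolist())
```

```text
cols y from -900
      -900 -850 -800 -750 -700 -650 -600 -550 -500 -450 -400 -350 -300 -250 -200 -150 -100  -50    0   50  100  150  200  250  300  350  400  450  500  550
 1150    0    0    0    0    0    0    0    0    0    0    0    0    0    0    0    0    0    0    0    0    0    0    0    0    0    0    0    0    0    0
 1100    0    0    0    0    0    0    0    0    0    0    0    0    0    0    0    0    0    0    0    0    0    0    0    0    0    0    0    0    0    0
 1050    0    0    0    0    0    0    0    0    0    0    0    0    0    0    0    0    0    0    0    0    0    0    0    0    0    0    0    0    0    0
 1000    0    0    0    0    0    0    0    0    0    0    0    0    0    0    0    0    0    0    0    0    0    0    0    0    0    0    0    0    0    0
  950    0    0    0    0    0    0    0    0    0    0    0    0    0    0    0    0    0    0    0    0    0    0    0    0    0    0    0    0    0    0
  900    0    0    0    0    0    0    0    0    0    0    0    0    0   72  185  294  404  416  406  396  386  375  364  354  343  333  322  311  
[... 3613 characters left out ...]
96.1, -12.1, 61.8], [99.0, -10.5, 63.8], [95.0, -8.5, 61.0], [96.6, -5.9, 58.4], [95.3, 4.1, 62.3], [96.4, 6.8, 62.7], [95.4, 10.4, 61.8], [96.5, 13.0, 59.6], [92.9, 17.3, 57.9]]
side0
[[95.2, -20.8, 63.7], [96.2, -20.6, 60.6], [92.7, -20.4, 63.5], [99.7, -20.2, 63.8], [94.5, -20.1, 57.5], [103.5, -19.8, 64.8], [92.8, -19.2, 58.3], [93.2, -18.6, 62.1], [103.5, -18.2, 63.8], [97.8, -16.3, 61.1], [95.8, -15.5, 62.4], [97.7, -14.3, 64.5], [97.6, -12.9, 61.7], [96.2, -11.7, 64.3], [95.9, -10.3, 61.7], [98.7, -8.8, 62.9], [97.3, -8.3, 57.3], [95.6, -7.0, 62.3], [96.6, -5.1, 58.4], [98.4, -4.0, 60.6], [96.5, 7.2, 60.5], [98.3, 9.9, 59.8], [97.1, 12.8, 61.4], [95.6, 15.5, 61.1], [96.8, 17.9, 61.0]]
```

Both views agree. Cell origin is about (473.7, 248.0), yaw 0.065. The lever angle is about 2.0, the claw slope about 0.37, and the pin front shows at x≈95, so its centre is about x 97–98. The towers reach 365 mm, so I'll lift to about 480 before swinging over.

Emit:
send_rows(
  increments=[
    [[0,0,-25,0,0,0.035,1],[0,0,-25,0,0,0.035,1],[0,0,-25,0,0,0.035,1],[0,0,-25,0,0,0.035,1],[0,0,-25,0,0,0.035,1],[0,0,-25,0,0,0.035,1],[0,0,-25,0,0,0.035,1],[0,0,-25,0,0,0.035,1],[0,0,-25,0,0,0.035,1],[0,0,-25,0,0,0.034,1]],
  ],
)

```text
time: 1.15
tool_pos: [261.3, -595.0, 482.0]
tcp_rot: [-3.14, -0.1, 0.0]
ft_force: [-0.6, -0.5, -0.1]
opening: 85.3
```

Run:
```python
from h import *
s=env.read_state(); print(s['time'],s['tool_pos'].round(1),s['tcp_rot'].round(4),s['qpos'].round(2),s['ft_force'].round(2))
c,sn=np.cos(.0646),np.sin(.0646)
W=[s['tool_pos'][:2],(480,-400),(610,-100),(620,100),(550,253)]
for p,q in zip(W,W[1:]):
    d=np.array(q)-p; print(np.hypot(*d).round(),'tool x,y',(d[0]*c+d[1]*sn).round(1),(d[0]*sn-d[1]*c).round(1))
```

```text
1.15 [ 261.3 -595.   482. ] [-3.1395e+00 -9.9600e-02  5.0000e-04] [ 1.13  0.35 -0.01  0.92  0.01  1.87 -0.39] [-0.56 -0.48 -0.1 ]
293.0 tool x,y 230.9 -180.5
327.0 tool x,y 149.1 -291.0
200.0 tool x,y 22.9 -198.9
168.0 tool x,y -60.0 -157.2
```

Emit:
send_rows(
  increments=[
    [[15,-12,0,0,0,0,1],[29,-23,0,0,0,0,1],[29,-23,0,0,0,0,1],[29,-23,0,0,0,0,1],[29,-23,0,0,0,0,1],[29,-23,0,0,0,0,1],[29,-23,0,0,0,0,1],[27,-22,0,0,0,0,1],[15,-9,0,0,0,0,1],[17,-33,0,0,0,0,1],[17,-33,0,0,0,0,1],[17,-33,0,0,0,0,1],[17,-33,0,0,0,0,1],[17,-33,0,0,0,0,1],[17,-33,0,0,0,0,1],[17,-33,0,0,0,0,1],[15,-30,0,0,0,0,1],[15,-30,0,0,0,0,1]],
  ],
)

```text
time: 2.95
tool_pos: [610.4, -99.5, 481.1]
tcp_rot: [3.139, 0.099, -0.001]
ft_force: [0.8, -0.2, 0.7]
opening: 85.1
```

Emit:
send_rows(
  increments=[
    [[4,-33,0,0,0,0,1],[4,-33,0,0,0,0,1],[4,-33,0,0,0,0,1],[4,-33,0,0,0,0,1],[4,-33,0,0,0,0,1],[3,-34,0,0,0,0,1],[-12,-31,0,0,0,0,1],[-12,-31,0,0,0,0,1],[-12,-31,0,0,0,0,1],[-12,-31,0,0,0,0,1],[-12,-31,0,0,0,0,1],[0,0,0,0,0,0,1]],
  ],
)

```text
time: 4.15
tool_pos: [547.5, 255.9, 481.4]
tcp_rot: [-3.137, -0.114, 0.002]
ft_force: [-0.3, -0.6, 0.6]
opening: 85.1
```

Run:
```python
from h import *
s=env.read_state(); print(s['time'],s['tool_pos'].round(1),s['tcp_rot'].round(4),s['qpos'].round(2),s['ft_force'].round(2))
snap('wrist','wrist1')
```

```text
4.15 [547.5 255.9 481.4] [-3.1373e+00 -1.1410e-01  1.6000e-03] [-0.11  0.27 -0.52  1.05  0.14  1.85 -2.07] [-0.32 -0.58  0.57]
```

View pics/wrist1.png

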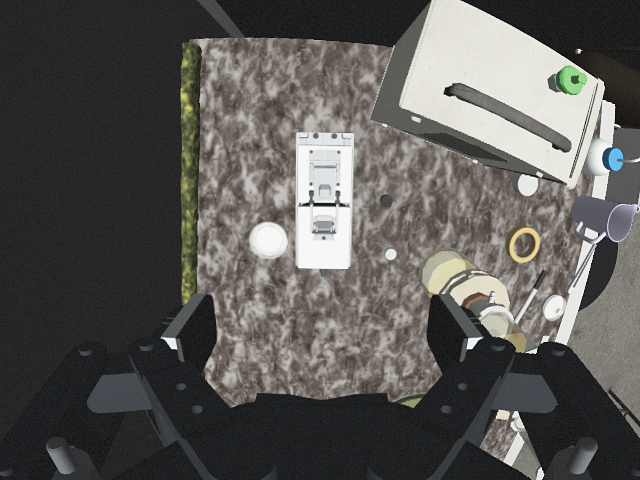

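The wrist view shows the cell at about (325,200), upright in the picture, with the dish to the left at (268,240) and the vials to the right at (386,200) and (391,254). I'll descend above the tab for a closer look.

Emit:
send_rows(
  increments=[
    [[-1,1,24,0,0,0,1],[-1,2,24,0,0,0,1],[0,0,24,0,0,0,1],[0,0,24,0,0,0,1],[0,0,24,0,0,0,1],[0,0,24,0,0,0,1],[0,0,24,0,0,0,1],[0,0,24,0,0,0,1],[0,0,24,0,0,0,1],[0,0,24,0,0,0,1],[0,0,0,0,0,0,1],[0,0,0,0,0,0,1]],
  ],
)

```text
time: 5.4
tool_pos: [549.2, 246.7, 241.4]
tcp_rot: [3.139, 0.098, -0.001]
ft_force: [0.2, -0.2, 0.4]
opening: 85.5
```

Run:
```python
from h import *
s=env.read_state(); print(s['time'],s['tool_pos'].round(1),s['tcp_rot'].round(4),s['qpos'].round(2),s['ft_force'].round(2))
im,d,m=snap('wrist','wrist2')
cv2.imwrite('pics/wrist2_c.png',cv2.resize(im[80:380,200:450,::-1],None,fx=2,fy=2,interpolation=cv2.INTER_CUBIC))
```

```text
5.4 [549.2 246.7 241.4] [ 3.1393e+00  9.8300e-02 -6.0000e-04] [-0.04  0.25 -0.51  1.55  0.12  1.38 -2.07] [ 0.16 -0.17  0.41]
```

View pics/wrist2.png

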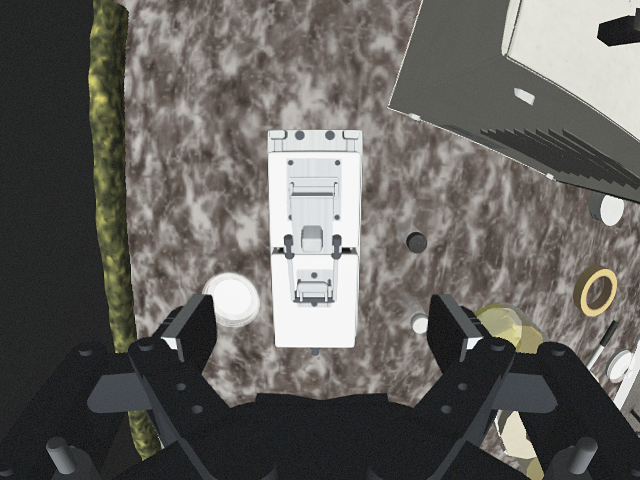

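The cell stands upright in the middle: the tab is at (312,237), the keeper pin at (313,193), and the gap at y≈250. Next I'll refine the pose with the fisheye depth.

```bash
cat >> h.py <<'E'
def wcloud(z):
    K,V=z['K'],z['V']; v,u=np.mgrid[:480,:640]; d=z['d']
    x=(u-K[0,2])/K[0,0]; y=(v-K[1,2])/K[1,1]; r=np.hypot(x,y)+1e-9; t=np.tan(r)/r
    c=np.stack([x*t*d,y*t*d,d],-1); return (c-V[:3,3])@V[:3,:3]
E
python3 - <<'E'
from h import *
z=np.load('pics/wrist2.npz'); P=wcloud(z); ok=z['d']>0
roi=(P[...,0]>380)&(P[...,0]<700)&(P[...,1]>190)&(P[...,1]<310)&ok
b=(abs(P[...,2]-50)<4)&roi
q=P[b]; print(np.median(q[:,2]))
k,l,st,c=cv2.connectedComponentsWithStats(b.astype(np.uint8))
for i in range(1,k):
    if st[i,4]>500:
        q=P[l==i]; print(st[i],cv2.minAreaRect(q[:,:2].astype(np.float32)))
q=P[b]; print('all',cv2.minAreaRect(q[:,:2].astype(np.float32)))
print('table',np.median(P[260:300,170:200,2]),np.median(P[200:260,380:400,2]))
O=np.array([473.7,248.0]); a=0.0646
R=np.array([[np.cos(a),np.sin(a)],[-np.sin(a),np.cos(a)]])
Q=P.copy();Q[...,:2]=(P[...,:2]-O)@R.T
def show(nm,m):
    s=Q[m]; print(nm,len(s),s.min(0).round(1),s.max(0).round(1),np.median(s,0).round(1))
base=ok&(abs(Q[...,1])<35)&(Q[...,0]>-80)&(Q[...,0]<140)
show('tab',base&(Q[...,2]>129)&(Q[...,0]>55)&(abs(Q[...,1])<12))
show('lever',base&(Q[...,2]>80)&(Q[...,0]<40)&(abs(Q[...,1])<12))
for nm,y0,y1 in(('mid',-10,10),('armL',16,24),('armR',-24,-16),('plate',9,14)):
  for x in range(-24,132,6):
    s=Q[base&(abs(Q[...,0]-x)<3)&(Q[...,1]>y0)&(Q[...,1]<y1)&(Q[...,2]>54)]
    if len(s): print(nm,x,len(s),np.percentile(s[:,2],[5,50,95]).round(1),end=' ; ')
  print()
m=base&(Q[...,2]>57)&(Q[...,2]<66)&(Q[...,0]>85)&(Q[...,0]<115)&(abs(Q[...,1])<17)
show('pin',m); s=Q[m]; print(np.histogram(s[:,0],np.arange(85,116,1)))
m=base&(Q[...,2]>100)&(Q[...,0]>80)&(abs(Q[...,1])<25)
show('plate end',m)
E
```

```text
50.53317751992194
[ 268  151   93   96 5754] ((562.6292114257812, 253.44586181640625), (88.58783721923828, 84.04207611083984), 3.7630786895751953)
[ 271  250   87   98 5418] ((459.9311828613281, 247.38687133789062), (106.81997680664062, 84.604248046875), 2.7205235958099365)
[ 292  254   42   37 1093] ((492.41876220703125, 250.48626708984375), (36.943023681640625, 39.17725372314453), 4.990428924560547)
all ((506.89520263671875, 250.25665283203125), (200.20677185058594, 84.76997375488281), 3.5994834899902344)
table 0.47639059519614235 0.505176145397725
tab 10351 [ 65.4 -12.  129. ] [102.6  12.  346.3] [8.800e+01 2.000e-01 3.327e+02]
lever 509 [  2.4 -11.9  80.1] [ 39.5  11.9 129.8] [3.380e+01 1.000e-01 1.258e+02]
mid -18 1 [54. 54. 54.] ; mid -12 20 [54.1 54.9 56.2] ; mid 0 19 [69.2 70.2 83.5] ; mid 6 198 [69.  82.9 85.4] ; mid 12 3 [54.2 54.3 54.9] ; mid 18 21 [54.1 54.9 55.4] ; mid 24 1 [54. 54. 54.] ; mid 30 43 [124.7 125.8 127.8] ; mid 36 230 [125.4 127.6 128.9] ; mid 42 21 [124.9 125.3 127.1] ; mid 54 5 [108.8 108.9 109.2] ; mid 60 81 [109.3 110.5 111.7] ; mid 66 109 [112.3 132.4 
[... 1808 characters left out ...]
 [114.4 115.5 116.9] ; plate 78 45 [116.8 118.1 119.2] ; plate 84 87 [119.  121.8 321. ] ; plate 90 283 [122.3 322.1 344.9] ; plate 96 1543 [326.9 339.5 345.2] ; plate 102 92 [ 61.9 126.4 128.3] ; plate 108 13 [118.7 121.9 124.7] ; 
pin 272 [ 97.7 -16.3  59.7] [103.3  16.9  65.6] [100.7   0.3  63.1]
(array([ 0,  0,  0,  0,  0,  0,  0,  0,  0,  0,  0,  0, 21, 39, 51, 44, 39,
       42, 36,  0,  0,  0,  0,  0,  0,  0,  0,  0,  0,  0]), array([ 85,  86,  87,  88,  89,  90,  91,  92,  93,  94,  95,  96,  97,
        98,  99, 100, 101, 102, 103, 104, 105, 106, 107, 108, 109, 110,
       111, 112, 113, 114, 115]))
plate end 22069 [ 80. -25. 117.] [105.8  25.  346.3] [ 8.87e+01 -3.00e-01  3.33e+02]
```

View pics/wrist2_c.png

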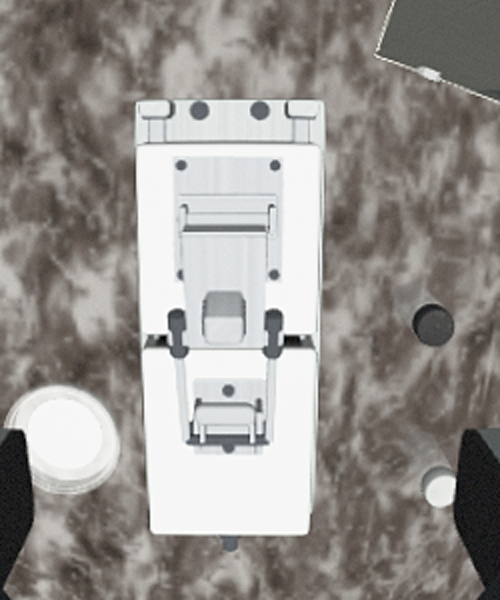

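The wrist view agrees to about 2 mm: origin (476, 248.3), yaw 0.063. It puts the pin at x≈98 relative to its own cell frame. I'll average the two frames and plan the tab grasp with the tool pitched to match the claw.

```bash
cat > plan.py <<'E'
from h import *
from scipy.spatial.transform import Rotation as Ro
O=np.array([474.8,248.1,0]); YAW=.0635
C=Ro.from_euler('z',YAW)
def claw(a,phi,x,z):
    o=np.array([-18*np.cos(a-.28),64+18*np.sin(a-.28)])
    return o+[x*np.cos(phi)-z*np.sin(phi), x*np.sin(phi)+z*np.cos(phi)]
def pose(X,Z,phi,Y=0):
    p=O+C.apply([X,Y,Z]); c,s=np.cos(phi),np.sin(phi)
    return p,C*Ro.from_matrix(np.array([[c,0,s],[0,-1,0],[s,0,-c]]))
def now():
    s=env.read_state(); return np.array(s['tool_pos']),Ro.from_rotvec(s['tcp_rot'])
def inc(A,B):
    return np.r_[A[1].inv().apply(B[0]-A[0]),(A[1].inv()*B[1]).as_rotvec()]
def incell(p):
    return C.inv().apply(p-O)
E
python3 - <<'E'
from plan import *
A=now()
X,Z=claw(2.0,.37,80,9); print(X,Z)
Xp,Zp=claw(2.0,.37,80,59)
B=pose(Xp,Zp,.37); G=pose(X,Z,.37)
print(A[0].round(1),B[0].round(1),G[0].round(1))
print(inc(A,B).round(3), inc(B,G).round(3))
# interpolated with mid waypoints
E
```

```text
74.00736136568266 119.1201964557359
[549.5 247.4 242.5] [530.6 251.6 165.7] [548.7 252.8 119.1]
[-18.682  -5.448  76.715  -0.      0.369  -0.   ] [ 0. -0. 50.  0.  0.  0.]
```

Emit:
send_rows(
  increments=[
    [[0,0,0,0,0.06,0,1],[0,0,0,0,0.08,0,1],[0,0,0,0,0.08,0,1],[0,0,0,0,0.08,0,1],[0,0,0,0,0.07,0,1],[-9,-1,13,0,0,0,1],[-9,-1,13,0,0,0,1],[-9,-1,13,0,0,0,1],[-9,-1,13,0,0,0,1],[-9,-1,13,0,0,0,1],[0,0,0,0,0,0,1],[0,0,0,0,0,0,1],[0,0,0,0,0,0,1]],
  ],
)

```text
time: 6.75
tool_pos: [530.3, 252.3, 165.2]
tcp_rot: [-3.074, -0.099, -0.577]
ft_force: [0.3, 0.6, 0.6]
opening: 85.6
```

Run:
```python
from plan import *
A=now(); G=pose(*claw(2.0,.37,80,9),.37)
print(A[0].round(1),A[1].as_rotvec().round(3),'to grasp',inc(A,G).round(3))
im,d,m=snap('wrist','wrist3'); snap('side','side3')
z=np.load('pics/wrist3.npz');P=wcloud(z);Q=C.inv().apply((P-O).reshape(-1,3)).reshape(480,640,3)
ok=z['d']>0
for nm,off in(('avg',0),):
    m=ok&(Q[...,2]>100)&(Q[...,2]<140)&(abs(Q[...,1])<20)&(Q[...,0]>10)&(Q[...,0]<130)
    # claw frame coords
    o=claw(2,.37,0,0); c,s=np.cos(.37),np.sin(.37)
    q=Q[m]; cx=(q[:,0]-o[0])*c+(q[:,2]-o[1])*s; cz=-(q[:,0]-o[0])*s+(q[:,2]-o[1])*c
    t=(cz>12)&(cz<30)&(cx>55); print('tab top',t.sum(),cx[t].min(),cx[t].max(),np.percentile(cz[t],[50,95]),q[t,1].min(),q[t,1].max())
    t=(cz>0)&(cz<12)&(cx>50)&(abs(q[:,1])>9); print('plate',t.sum(),np.percentile(cz[t],[5,50,95]), np.polyfit(cx[t],cz[t],1),cx[t].min(),cx[t].max(), q[t,1].min(),q[t,1].max())
```

```text
[530.3 252.3 165.2] [-3.074 -0.099 -0.577] to grasp [ 3.5900e-01  7.3500e-01  4.9588e+01 -1.0000e-03 -1.0000e-03  1.0000e-03]
tab top 799 75.3350213562259 87.49996900699823 [24.32038621 25.71617233] -7.5436093938178 7.647630283084457
plate 2507 [4.87911275 6.74313493 7.93277162] [0.01745153 5.2372012 ] 50.10453879776558 110.35018577023806 -19.991558396275167 19.989510619942294
```

View pics/wrist3.png

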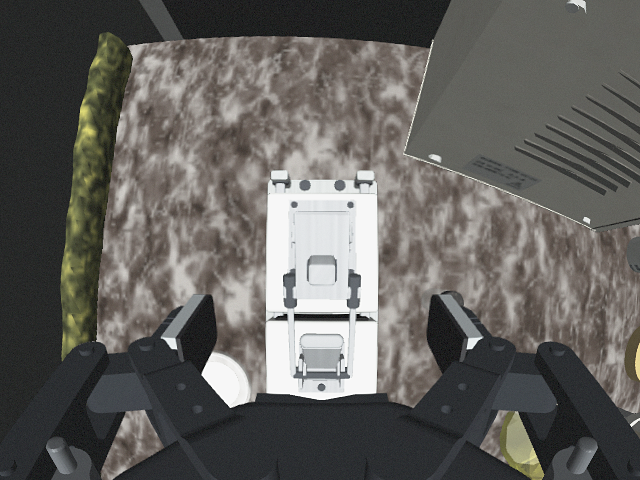

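The wrist view shows the tab at (321,269), centred between the fingers. Measured, it is at claw x 75–87, y ±7.5, slope about 0.38, as expected. I'll go down along the tool axis and grip lightly.

Emit:
send_rows(
  increments=[
    [[0,0,8,0,0,0,1],[0,0,10,0,0,0,1],[1,1,10,0,0,0,1],[0,0,10,0,0,0,1],[0,0,7,0,0,0,1],[0,0,4,0,0,0,0.8],[0,0,0,0,0,0,0.6],[0,0,0,0,0,0,0.4],[0,0,0,0,0,0,0.3],[0,0,0,0,0,0,0.25],[0,0,0,0,0,0,0.22]],
  ],
  force=20,
)

```text
time: 7.95
tool_pos: [548.4, 252.3, 119.5]
tcp_rot: [-3.074, -0.1, -0.576]
ft_force: [0.3, -0.2, -0.1]
opening: 19.1
```

Run:
```python
from plan import *
A=now(); G=pose(*claw(2.0,.37,80,9),.37)
s=env.read_state()
print(s['time'],s['opening'],A[0].round(1),incell(A[0]).round(1),'to grasp',inc(A,G).round(3),s['ft_force'].round(2))
```

```text
7.95 19.10790586277496 [548.4 252.3 119.5] [ 73.7  -0.5 119.5] to grasp [ 0.172 -0.47   0.442 -0.001 -0.001  0.001] [ 0.33 -0.22 -0.08]
```

Emit:
send_rows(
  increments=[
    [[0,0,0,0,0,0,0.19],[0,0,0,0,0,0,0.17],[0,0,0,0,0,0,0.15],[0,0,0,0,0,0,0.12],[0,0,0,0,0,0,0.08],[0,0,0,0,0,0,0.05],[0,0,0,0,0,0,0.05]],
  ],
  force=20,
)

```text
time: 8.65
tool_pos: [548.4, 252.7, 119.3]
tcp_rot: [-3.074, -0.1, -0.576]
ft_force: [0.7, 2.5, 0.9]
opening: 13.6
```

Run:
```python
from plan import *
A=now(); s=env.read_state()
print(s['time'],s['opening'],A[0].round(1),incell(A[0]).round(1),s['ft_force'].round(2),s['torque'].round(3))
# plan: states
X0,Z0=claw(2.0,.375,80,9)
prev=(X0,Z0,.375)
for a,phi in [(2.0,.375),(2.15,.3),(2.3,.2),(2.3,.1),(2.3,0),(2.3,-.1),(2.3,-.15),(2.3,-.19),(2.1,-.195),(2.0,-.2),(1.9,-.205),(1.8,-.205)]:
    X,Z=claw(a,phi,80,9); L=claw(a,phi,102.5,-6); U=claw(a,phi,94,2)
    dp=prev[2]; dX,dZ=X-prev[0],Z-prev[1]
    print(a,phi,'tcp',X.round(1),Z.round(1),'lip',L.round(1),'under@94',U.round(1),'inc tool x,z',(dX*np.cos(dp)+dZ*np.sin(dp)).round(2),(dX*np.sin(dp)-dZ*np.cos(dp)).round(2),'rot',round(phi-dp,3))
    prev=(X,Z,phi)
```

```text
8.65 13.560825203745791 [548.4 252.7 119.3] [ 73.7  -0.  119.3] [0.69 2.45 0.86] [0.575 0.345 0.131]
2.0 0.375 tcp 73.8 119.5 lip [100.3 113.8] under@94 [ 89.4 118.1] inc tool x,z 0.0 0.0 rot 0.0
2.15 0.3 tcp 79.1 113.4 lip [105.  105.8] under@94 [ 94.5 110.9] inc tool x,z 2.68 7.54 rot -0.075
2.3 0.2 tcp 84.4 104.9 lip [109.5  94.7] under@94 [ 99.5 100.8] inc tool x,z 2.61 9.72 rot -0.1
2.3 0.1 tcp 86.5 97.2 lip [110.4  84.5] under@94 [101.1  91.6] inc tool x,z 0.5 8.03 rot -0.1
2.3 0 tcp 87.8 89.2 lip [110.3  74.2] under@94 [101.8  82.2] inc tool x,z 0.5 8.03 rot -0.1
2.3 -0.1 tcp 88.3 81.2 lip [109.2  64. ] under@94 [101.5  72.8] inc tool x,z 0.5 8.03 rot -0.1
2.3 -0.15 tcp 88.3 77.2 lip [108.3  59. ] under@94 [101.1  68.1] inc tool x,z 0.35 4.01 rot -0.05
2.3 -0.19 tcp 88.1 73.9 lip [107.3  55. ] under@94 [100.5  64.4] inc tool x,z 0.3 3.21 rot -0.04
2.1 -0.195 tcp 84.7 74.8 lip [103.8  55.7] under@94 [97.  65.2] inc tool x,z -3.5 -0.17 rot -0.005
2.0 -0.2 tcp 82.9 74.7 lip [101.9  55.6] under@94 [95.2 65.1] inc tool x,z -1.76 0.39 rot -0.005
1.9 -0.205 tcp 81.0 74.5 lip [100.   55.2] under@94 [93.3 64.8] inc tool x,z -1.75 0.58 rot -0.005
1.8 -0.205 tcp 79.2 74.5 lip [98.2 55.2] under@94 [91.5 64.8] inc tool x,z -1.76 0.37 rot 0.0
```

The tab is gripped (13.6 mm opening) with little force. I'll move the tab forward and down in small steps, checking the force.

Emit:
send_rows(
  increments=[
    [[0.9,0,2.5,0,-0.025,0,0.05],[0.9,0,2.5,0,-0.025,0,0.05],[0.9,0,2.5,0,-0.025,0,0.05],[0,0,0,0,0,0,0.05],[0,0,0,0,0,0,0.05]],
  ],
)

```text
time: 9.15
tool_pos: [553.3, 252.7, 112.5]
tcp_rot: [-3.097, -0.1, -0.458]
ft_force: [-1.5, 3.3, 0.6]
opening: 13.2
```

Emit:
send_rows(
  increments=[
    [[0.7,0,2.4,0,-0.025,0,0.05],[0.7,0,2.4,0,-0.025,0,0.05],[0.6,0,2.4,0,-0.025,0,0.05],[0.6,0,2.4,0,-0.025,0,0.05],[0,0,0,0,0,0,0.05],[0,0,0,0,0,0,0.05]],
  ],
)

```text
time: 9.75
tool_pos: [558.3, 252.9, 103.9]
tcp_rot: [-3.119, -0.101, -0.304]
ft_force: [-2.6, 3.5, 0.3]
opening: 13.1
```

```bash
cat > st.py <<'E'
from plan import *
A=now(); s=env.read_state()
rx=A[1].as_matrix()[:,0]; ph=np.arctan2(rx[2],np.hypot(rx[0],rx[1]))
f=C.inv().apply(s['ft_force']); t=C.inv().apply(s['torque'])
print('t',round(s['time'],2),'open',round(s['opening'],1),'cell',incell(A[0]).round(2),'pitch',ph.round(4),'Fcell',f.round(2),'Tcell',t.round(3))
E
python3 st.py
python3 - <<'E'
from plan import *
im,d,m=snap('side','side4'); cv2.imwrite('pics/side4_c.png',cv2.resize(im[150:330,240:440,::-1],None,fx=3,fy=3,interpolation=cv2.INTER_CUBIC))
im,d,m=snap('wrist','wrist4')
E
```

```text
t 9.75 open 13.1 cell [ 83.66  -0.53 103.95] pitch 0.1942 Fcell [-2.39  3.69  0.27] Tcell [0.903 0.699 0.099]
```

View pics/side4_c.png

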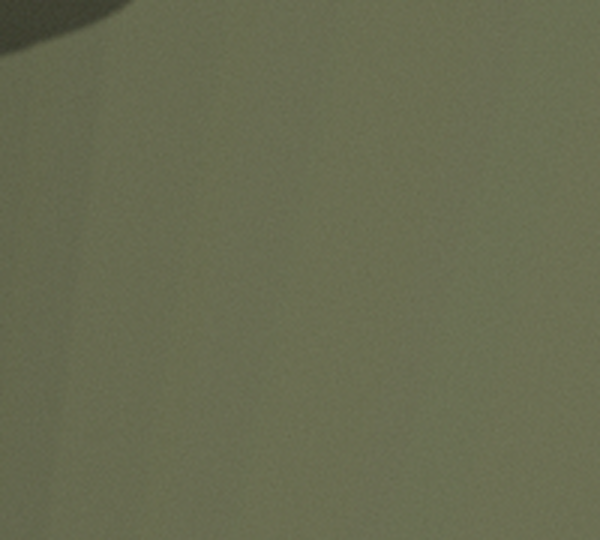

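View pics/wrist4.png

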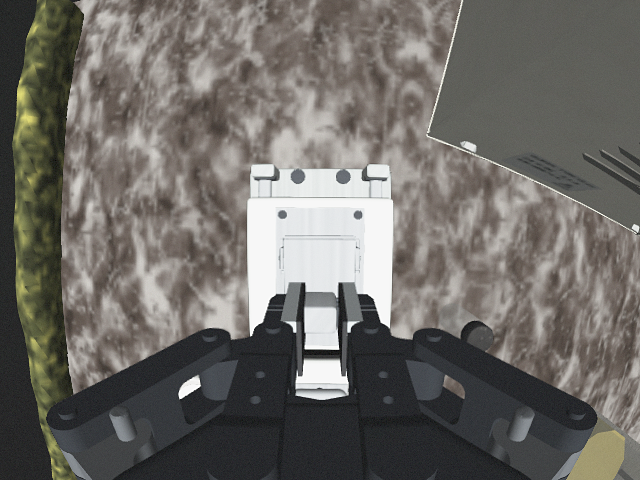

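The arm hides the side view. The wrist view shows the tab held at (320,312) and the plate's end at (320,240), square to the cell. I'll relieve the small sideways load and continue down, stopping above the pin to check.

Emit:
send_rows(
  increments=[
    [[0.2,-0.4,2.7,0,-0.033,0,0.05],[0.2,-0.3,2.7,0,-0.033,0,0.05],[0.2,0,2.7,0,-0.033,0,0.05],[0.2,0,2.7,0,-0.033,0,0.05],[0.2,0,2.7,0,-0.033,0,0.05],[0.2,0,2.7,0,-0.033,0,0.05],[0.1,0,2.7,0,-0.033,0,0.05],[0,0,0,0,0,0,0.05],[0,0,0,0,0,0,0.05]],
  ],
)

```text
time: 10.75
tool_pos: [562.6, 253.4, 86.1]
tcp_rot: [3.138, 0.101, -0.052]
ft_force: [2.2, 2.9, 0.5]
opening: 13.4
```

```bash
python3 st.py
python3 - <<'E'
from plan import *
im,d,m=snap('wrist','wrist5'); z=np.load('pics/wrist5.npz')
cv2.imwrite('pics/wrist5_c.png',cv2.resize(im[150:400,220:420,::-1],None,fx=3,fy=2.4,interpolation=cv2.INTER_CUBIC))
Q=C.inv().apply((wcloud(z)-O).reshape(-1,3)).reshape(480,640,3); ok=z['d']>0
for u in (300,310,320,330,340):
    print(u,[(v,*Q[v,u,[0,2]].round(1)) for v in range(190,330,6)])
E
```

```text
t 10.75 open 13.4 cell [88.01 -0.29 86.07] pitch -0.0328 Fcell [2.35 2.73 0.5 ] Tcell [ 0.619 -0.571 -0.102]
300 [(190, np.float64(131.1), np.float64(49.3)), (196, np.float64(128.1), np.float64(48.8)), (202, np.float64(125.6), np.float64(51.5)), (208, np.float64(122.8), np.float64(52.1)), (214, np.float64(119.7), np.float64(51.4)), (220, np.float64(116.6), np.float64(51.3)), (226, np.float64(113.6), np.float64(51.4)), (232, np.float64(110.4), np.float64(50.8)), (238, np.float64(116.9), np.float64(82.0)), (244, np.float64(115.0), np.float64(84.0)), (250, np.float64(112.3), np.float64(83.9)), (256, np.float64(109.5), np.float64(83.0)), (262, np.float64(107.1), np.float64(83.7)), (268, np.float64(103.9), np.float64(82.4)), (274, np.float64(101.6), np.float64(83.5)), (280, np.float64(99.1), np.float64(84.1)), (286, np.float64(101.0), np.float64(94.2)), (292, np.float64(100.9), np.float64(99.5)), (298, np.float64(101.0), np.float64(104.9)), (304, np.float64(101.7), np.float64(111.1)), (310, np.float64(101.7), np.float64(115.5)), (316, np.float64(101.5), np.float64(119.4)), (322, np.float6
[... 3603 characters left out ...]
, np.float64(117.2), np.float64(83.0)), (244, np.float64(114.5), np.float64(82.4)), (250, np.float64(112.0), np.float64(82.9)), (256, np.float64(109.6), np.float64(83.4)), (262, np.float64(107.4), np.float64(84.4)), (268, np.float64(104.3), np.float64(83.5)), (274, np.float64(101.4), np.float64(83.0)), (280, np.float64(99.0), np.float64(83.8)), (286, np.float64(100.4), np.float64(92.9)), (292, np.float64(100.9), np.float64(99.5)), (298, np.float64(101.4), np.float64(105.5)), (304, np.float64(101.2), np.float64(110.0)), (310, np.float64(98.9), np.float64(110.3)), (316, np.float64(96.8), np.float64(110.9)), (322, np.float64(94.6), np.float64(111.3)), (328, np.float64(92.6), np.float64(112.2))]
```

View pics/wrist5_c.png

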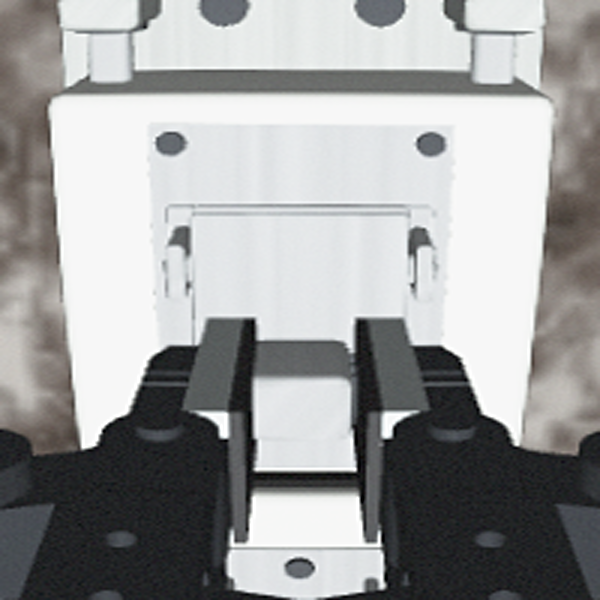

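The plate's end is at x≈117, z≈83, and the lip is about 10 mm beyond the pin, as the model predicts. Lowering behind the pin now.

Emit:
send_rows(
  increments=[
    [[0.15,0,2,0,-0.025,0,0.05],[0.15,-0.2,2,0,-0.025,0,0.05],[0.15,0,2,0,-0.025,0,0.05],[0,0,0,0,0,0,0.05]],
  ],
)

```text
time: 11.2
tool_pos: [562.6, 253.5, 79.2]
tcp_rot: [3.132, 0.099, -0.175]
ft_force: [4.8, 3.2, 0.5]
opening: 13.5
```

Emit:
send_rows(
  increments=[
    [[0.15,0,1.5,0,-0.02,0,0.05],[0.1,0,1.5,0,-0.02,0,0.05],[0.1,0,1.5,0,-0.02,0,0.05],[0,0,0,0,0,0,0.05]],
  ],
)

```text
time: 11.6
tool_pos: [562.1, 253.5, 74.5]
tcp_rot: [3.123, 0.099, -0.27]
ft_force: [4.9, 2.6, 0.5]
opening: 13.7
```

```bash
python3 st.py
```

```text
t 11.6 open 13.7 cell [87.45 -0.17 74.5 ] pitch -0.1725 Fcell [5.09 2.26 0.51] Tcell [ 0.445 -1.113 -0.039]
```

No vertical contact, and the lip edge is about 4 mm below the pin centre by the model. The steady +x load could be lever friction, so I'll lower 1 mm and move forward slightly to test it.

Emit:
send_rows(
  increments=[
    [[0.6,0,0.8,0,-0.01,0,0.05],[0.6,0,0.2,0,0,0,0.05],[0.6,0,0.1,0,0,0,0.05],[0,0,0,0,0,0,0.05]],
  ],
)

```text
time: 12.0
tool_pos: [562.0, 253.8, 73.4]
tcp_rot: [3.12, 0.102, -0.286]
ft_force: [1.1, 0.6, 0.0]
opening: 13.3
```

```bash
python3 st.py
```

```text
t 12.0 open 13.3 cell [87.34  0.11 73.39] pitch -0.1831 Fcell [1.14 0.49 0.02] Tcell [ 0.318 -0.351  0.028]
```

Emit:
send_rows(
  increments=[
    [[0.7,0,0.1,0,0,0,0.05],[0.7,0,0.1,0,0,0,0.05],[0,0,0,0,0,0,0.05],[0,0,0,0,0,0,0.05]],
  ],
)

```text
time: 12.4
tool_pos: [562.8, 253.9, 72.9]
tcp_rot: [3.12, 0.102, -0.287]
ft_force: [-3.1, 0.4, 1.8]
opening: 13.6
```

```bash
python3 st.py
```

```text
t 12.4 open 13.6 cell [88.21  0.24 72.9 ] pitch -0.1836 Fcell [-3.11  0.57  1.78] Tcell [0.094 0.589 0.003]
```

Moving forward the load reverses to about −3 N, so it was friction, not contact. Now I'll draw back in small steps, raising slightly so the plate clears the pin, and watch for a rise above the friction plateau.

Emit:
send_rows(
  increments=[
    [[-0.7,0,-0.25,0,0,0,0.05],[-0.7,0,-0.25,0,0,0,0.05],[-0.7,0,-0.25,0,0,0,0.05],[0,0,0,0,0,0,0.05],[0,0,0,0,0,0,0.05]],
  ],
)

```text
time: 12.9
tool_pos: [562.8, 253.9, 74.5]
tcp_rot: [3.122, 0.101, -0.281]
ft_force: [2.0, 2.0, -0.8]
opening: 13.5
```

```bash
python3 st.py
```

```text
t 12.9 open 13.5 cell [88.23  0.15 74.51] pitch -0.1796 Fcell [ 2.12  1.85 -0.78] Tcell [ 0.17  -0.322  0.019]
```

Emit:
send_rows(
  increments=[
    [[-0.7,0,-0.05,0,-0.002,0,0.05],[-0.7,0,-0.05,0,-0.002,0,0.05],[0,0,0,0,0,0,0.05],[0,0,0,0,0,0,0.05]],
  ],
)

```text
time: 13.3
tool_pos: [562.1, 253.8, 75.1]
tcp_rot: [3.121, 0.1, -0.286]
ft_force: [4.3, 0.8, -1.6]
opening: 13.4
```

```bash
python3 st.py
```

```text
t 13.3 open 13.4 cell [87.45  0.16 75.12] pitch -0.1825 Fcell [ 4.36  0.53 -1.56] Tcell [ 0.163 -1.372  0.037]
```

Emit:
send_rows(
  increments=[
    [[-0.7,0,0.2,0,-0.002,0,0.05],[-0.7,0,0.2,0,-0.002,0,0.05],[0,0,0,0,0,0,0.05],[0,0,0,0,0,0,0.05]],
  ],
)

```text
time: 13.7
tool_pos: [559.8, 253.8, 74.9]
tcp_rot: [3.12, 0.101, -0.294]
ft_force: [5.4, 1.3, 0.3]
opening: 13.1
```

```bash
python3 st.py
```

```text
t 13.7 open 13.1 cell [85.14  0.26 74.87] pitch -0.1882 Fcell [5.43 0.93 0.27] Tcell [ 0.081 -1.164  0.03 ]
```

Emit:
send_rows(
  increments=[
    [[-0.7,0,0.15,0,-0.002,0,0.05],[-0.7,0,0.15,0,-0.002,0,0.05],[0,0,0,0,0,0,0.05],[0,0,0,0,0,0,0.05]],
  ],
)

```text
time: 14.1
tool_pos: [557.8, 253.6, 74.6]
tcp_rot: [3.119, 0.101, -0.302]
ft_force: [4.8, 0.4, 0.9]
opening: 13.4
```

```bash
python3 st.py
```

```text
t 14.1 open 13.4 cell [83.15  0.27 74.6 ] pitch -0.1933 Fcell [4.77 0.15 0.91] Tcell [ 0.107 -1.1    0.083]
```

Emit:
send_rows(
  increments=[
    [[-0.5,0,0.1,0,-0.001,0,0.05],[-0.5,0,0.1,0,-0.001,0,0.05],[0,0,0,0,0,0,0.05],[0,0,0,0,0,0,0.05]],
  ],
)

```text
time: 14.5
tool_pos: [556.7, 253.6, 74.6]
tcp_rot: [3.118, 0.101, -0.306]
ft_force: [3.7, 0.7, -0.1]
opening: 13.8
```

```bash
python3 st.py
```

```text
t 14.5 open 13.8 cell [82.08  0.32 74.56] pitch -0.1954 Fcell [ 3.73  0.49 -0.09] Tcell [ 0.03  -1.032  0.066]
```

Emit:
send_rows(
  increments=[
    [[-0.4,0,0.1,0,-0.001,0,0.05],[-0.4,0,0.1,0,-0.001,0,0.05],[0,0,0,0,0,0,0.05],[0,0,0,0,0,0,0.05]],
  ],
)

```text
time: 14.9
tool_pos: [555.9, 253.6, 74.5]
tcp_rot: [3.118, 0.101, -0.309]
ft_force: [5.0, 0.7, -0.9]
opening: 14.0
```

```bash
python3 st.py
```

```text
t 14.9 open 14.0 cell [81.33  0.33 74.51] pitch -0.1973 Fcell [ 5.07  0.42 -0.9 ] Tcell [ 0.022 -1.032  0.032]
```

Emit:
send_rows(
  increments=[
    [[-0.4,0,0.1,0,-0.001,0,0.05],[-0.4,0,0.1,0,-0.001,0,0.05],[0,0,0,0,0,0,0.05],[0,0,0,0,0,0,0.05]],
  ],
)

```text
time: 15.3
tool_pos: [555.1, 253.6, 74.5]
tcp_rot: [3.118, 0.101, -0.312]
ft_force: [4.1, 0.6, 0.0]
opening: 13.7
```

```bash
python3 st.py
```

```text
t 15.3 open 13.7 cell [80.5   0.35 74.46] pitch -0.1993 Fcell [4.1  0.37 0.04] Tcell [ 0.051 -1.057  0.013]
```

Emit:
send_rows(
  increments=[
    [[-0.4,0,0.1,0,-0.001,0,0.05],[-0.4,0,0.1,0,-0.001,0,0.05],[0,0,0,0,0,0,0.05],[0,0,0,0,0,0,0.05]],
  ],
)

```text
time: 15.7
tool_pos: [554.6, 253.5, 74.5]
tcp_rot: [3.118, 0.101, -0.314]
ft_force: [4.2, -0.4, 0.1]
opening: 13.2
```

```bash
python3 st.py
```

```text
t 15.7 open 13.2 cell [79.95  0.32 74.5 ] pitch -0.2007 Fcell [ 4.19 -0.63  0.05] Tcell [ 0.066 -1.249 -0.023]
```

Emit:
send_rows(
  increments=[
    [[-0.4,0,0.08,0,0,0,0.05],[-0.3,0,0.06,0,0,0,0.05],[0,0,0,0,0,0,0.05],[0,0,0,0,0,0,0.05]],
  ],
)

```text
time: 16.1
tool_pos: [554.5, 253.5, 74.5]
tcp_rot: [3.118, 0.101, -0.312]
ft_force: [5.9, 1.7, -1.4]
opening: 13.5
```

```bash
python3 st.py
```

```text
t 16.1 open 13.5 cell [79.9   0.31 74.54] pitch -0.1993 Fcell [ 6.01  1.35 -1.39] Tcell [ 0.106 -1.572  0.078]
```

The tab stopped moving at x≈79.9 while the load rose (Fx 6 N, moment −1.57 against a plateau near −1.05), so the lip has bitten. One slight extra draw, then I'll release.

Emit:
send_rows(
  increments=[
    [[-0.25,0,0.05,0,0,0,0.05],[-0.25,0,0.05,0,0,0,0.05],[0,0,0,0,0,0,0.05],[0,0,0,0,0,0,0.05]],
  ],
)

```text
time: 16.5
tool_pos: [554.5, 253.5, 74.6]
tcp_rot: [3.119, 0.1, -0.31]
ft_force: [6.4, 0.4, -1.0]
opening: 13.8
```

```bash
python3 st.py
```

```text
t 16.5 open 13.8 cell [79.86  0.29 74.55] pitch -0.1983 Fcell [ 6.42 -0.   -1.04] Tcell [ 0.221 -1.756  0.039]
```

Emit:
send_rows(
  increments=[
    [[0,0,0,0,0,0,0.17],[0,0,0,0,0,0,0.22],[0,0,0,0,0,0,0.3],[0,0,0,0,0,0,0.4],[0,0,0,0,0,0,0.5],[0,0,0,0,0,0,0.5]],
  ],
)

```text
time: 17.1
tool_pos: [553.0, 253.4, 74.4]
tcp_rot: [3.117, 0.101, -0.315]
ft_force: [0.1, -0.7, 0.4]
opening: 42.7
```

```bash
python3 st.py
```

```text
t 17.1 open 42.7 cell [78.33  0.32 74.45] pitch -0.2015 Fcell [ 0.06 -0.74  0.42] Tcell [ 0.019 -0.205 -0.024]
```

Emit:
send_rows(
  increments=[
    [[0,0,-4,0,0,0,0.5],[0,0,-8,0,0,0,0.5],[0,0,-14,0,0,0,0.5],[0,0,-18,0,0,0,0.5],[0,0,-18,0,0.05,0,0.3],[0,0,-15,0,0.05,0,0.1],[0,0,0,0,0.05,0,0],[0,0,0,0,0.05,0,0]],
  ],
)

```text
time: 17.9
tool_pos: [568.9, 255.0, 152.6]
tcp_rot: [-3.139, -0.102, -0.006]
ft_force: [-0.7, -0.4, 0.0]
opening: 0.1
```

```bash
python3 st.py
python3 - <<'E'
from plan import *
im,d,m=snap('wrist','wrist6'); z=np.load('pics/wrist6.npz')
cv2.imwrite('pics/wrist6_c.png',cv2.resize(im[130:430,200:440,::-1],None,fx=2,fy=2,interpolation=cv2.INTER_CUBIC))
Q=C.inv().apply((wcloud(z)-O).reshape(-1,3)).reshape(480,640,3); ok=z['d']>0
b=ok&(Q[...,2]>54)&(Q[...,2]<135)&(abs(Q[...,1])<25)&(Q[...,0]>-20)&(Q[...,0]<130)
for nm,y0,y1 in(('mid',-9,9),('side',9,14),('armL',16,24)):
  for x in range(-18,126,4):
    s=Q[b&(abs(Q[...,0]-x)<2)&(Q[...,1]>y0)&(Q[...,1]<y1)]
    if len(s)>3: print(nm,x,len(s),np.percentile(s[:,2],[5,50,95]).round(1),end=' ; ')
  print()
snap('side','side6')
E
```

```text
t 17.9 open 0.1 cell [ 94.35   0.9  152.58] pitch 0.0041 Fcell [-0.69 -0.35  0.01] Tcell [-0.041 -0.005 -0.002]
mid 18 71 [ 99.4 104.2 109.4] ; mid 22 72 [110.3 114.2 118. ] ; mid 26 60 [129.8 131.6 132.5] ; mid 30 62 [127.2 129.1 131.5] ; mid 74 11 [73.1 74.3 74.6] ; mid 78 22 [72.4 73.3 87.2] ; mid 82 175 [72.3 90.4 91.7] ; mid 86 326 [70.6 85.8 90.8] ; mid 90 279 [69.9 71.4 89.6] ; mid 94 186 [68.9 70.  71.2] ; mid 98 187 [68.3 69.4 70.4] ; mid 102 178 [67.3 68.5 69.8] ; mid 106 210 [65.  67.6 68.7] ; mid 110 50 [64.2 65.5 66.6] ; 
side 66 13 [74.8 75.4 76.7] ; side 70 20 [74.1 74.6 75.9] ; side 74 45 [73.4 74.2 75. ] ; side 78 51 [71.8 73.3 74.3] ; side 82 48 [71.1 72.5 73.4] ; side 86 49 [70.9 71.9 73.3] ; side 90 51 [69.8 70.7 72. ] ; side 94 52 [68.8 70.  71. ] ; side 98 52 [68.1 69.2 70.1] ; side 102 50 [67.4 68.5 69.5] ; side 106 58 [65.  67.6 68.9] ; side 110 10 [65.  65.3 66.1] ; 
armL 66 40 [73.8 75.  76.1] ; armL 70 72 [67.5 73.9 75.6] ; armL 74 18 [71.5 73.1 75.2] ; armL 94 21 [61.5 64.6 65.8] ; armL 98 50 [61.9 64.2 65.9] ; armL 102 45 [59.8 64.5 65.8] ; armL 106 23 [55.8 62.3 65.4] ;
```

View pics/wrist6_c.png

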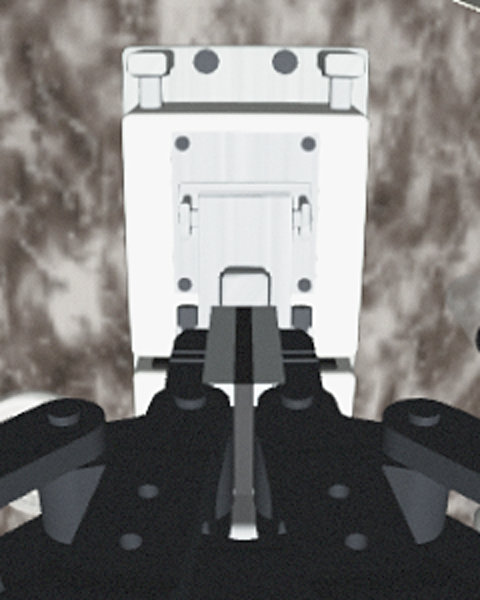

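The claw lies flat over the pin: the plate slopes −0.2 and its end is at x≈110, z≈66, with the grip tab at crop (245,285). The lever tip is at x≈26, z≈128, so the angle is about 1.85. Next I'll move the shut fingers to the keeper side of the lever.

Emit:
send_rows(
  increments=[
    [[-13,0.3,0,0,0,0,0],[-13,0.3,0,0,0,0,0],[-13,0.3,0,0,0,0,0],[0,0,9,0,0,0,0],[0,0,9,0,0,0,0],[0,0,9,0,0,0,0],[0,0,7,0,0,0,0],[0,0,0,0,0,0,0],[0,0,0,0,0,0,0]],
  ],
)

```text
time: 18.9
tool_pos: [528.9, 250.9, 115.7]
tcp_rot: [3.14, 0.102, -0.003]
ft_force: [-0.6, 0.5, -0.8]
opening: 0.3
```

```bash
python3 st.py
python3 - <<'E'
import numpy as np
for a in np.arange(1.9,-.05,-.1):
    P=56*np.array([-np.cos(a),np.sin(a)])+6.5*np.array([np.sin(a),np.cos(a)])
    print(a.round(2),(P+[11,64]).round(1))
E
```

```text
t 18.9 open 0.3 cell [ 54.21  -0.6  115.74] pitch -0.0018 Fcell [-0.6   0.5  -0.85] Tcell [0.022 0.041 0.014]
1.9 [ 35.3 114.9]
1.8 [ 30.1 117.1]
1.7 [ 24.7 118.7]
1.6 [ 19.1 119.8]
1.5 [ 13.5 120.3]
1.4 [  7.9 120.3]
1.3 [  2.3 119.7]
1.2 [ -3.2 118.5]
1.1 [ -8.6 116.9]
1.0 [-13.8 114.6]
0.9 [-18.7 111.9]
0.8 [-23.4 108.7]
0.7 [-27.6 105. ]
0.6 [-31.5 101. ]
0.5 [-35.   96.6]
0.4 [-38.   91.8]
0.3 [-40.6  86.8]
0.2 [-42.6  81.5]
0.1 [-44.1  76.1]
-0.0 [-45.   70.5]
```

Emit:
send_rows(
  increments=[
    [[-5,-0.3,-1,0,0,0,0],[-5,-0.3,-1,0,0,0,0],[-2,0,0,0,0,0,0],[-2,0,0,0,0,0,0],[-2,0,0,0,0,0,0],[0,0,0,0,0,0,0]],
  ],
)

```text
time: 19.5
tool_pos: [512.9, 250.4, 118.3]
tcp_rot: [3.14, 0.102, -0.001]
ft_force: [-0.4, 0.1, -0.5]
opening: -0.0
```

```bash
python3 st.py
```

```text
t 19.5 open -0.0 cell [ 3.813e+01 -9.000e-02  1.183e+02] pitch -0.0006 Fcell [-0.36  0.17 -0.52] Tcell [-0.011  0.02   0.056]
```

Emit:
send_rows(
  increments=[
    [[-2,0,-0.5,0,0,0,0],[-2,0,-0.5,0,0,0,0],[-2,0,0,0,0,0,0],[0,0,0,0,0,0,0]],
  ],
)

```text
time: 19.9
tool_pos: [508.1, 250.2, 120.0]
tcp_rot: [-3.14, -0.101, -0.003]
ft_force: [3.6, -0.4, 2.4]
opening: 0.1
```

```bash
python3 st.py
```

```text
t 19.9 open 0.1 cell [ 3.3340e+01 -6.0000e-02  1.2001e+02] pitch 0.0018 Fcell [ 3.58 -0.58  2.42] Tcell [ 0.021 -0.903  0.01 ]
```

Contact at 3.6 N. I'll continue pushing the lever over.

Emit:
send_rows(
  increments=[
    [[-2,0,0,0,0,0,0],[-2,0,0,0,0,0,0],[-2,0,0,0,0,0,0],[0,0,0,0,0,0,0]],
  ],
)

```text
time: 20.3
tool_pos: [503.4, 250.0, 121.0]
tcp_rot: [-3.139, -0.101, -0.007]
ft_force: [6.4, 0.4, 4.6]
opening: -0.1
```

```bash
python3 st.py
```

```text
t 20.3 open -0.1 cell [2.8630e+01 8.0000e-02 1.2096e+02] pitch 0.0045 Fcell [6.42 0.02 4.64] Tcell [-0.131 -1.248  0.049]
```

Emit:
send_rows(
  increments=[
    [[-2,0,0,0,0,0,0],[-2,0,0,0,0,0,0],[-2,0,0,0,0,0,0],[0,0,0,0,0,0,0]],
  ],
)

```text
time: 20.7
tool_pos: [498.5, 249.8, 121.6]
tcp_rot: [-3.138, -0.1, -0.011]
ft_force: [6.6, 1.2, 6.4]
opening: -0.1
```

```bash
python3 st.py
python3 - <<'E'
from plan import *
im,d,m=snap('wrist','wrist7'); z=np.load('pics/wrist7.npz')
cv2.imwrite('pics/wrist7_c.png',cv2.resize(im[100:400,200:440,::-1],None,fx=2,fy=2,interpolation=cv2.INTER_CUBIC))
Q=C.inv().apply((wcloud(z)-O).reshape(-1,3)).reshape(480,640,3); ok=z['d']>0
b=ok&(Q[...,2]>54)&(Q[...,2]<135)&(abs(Q[...,1])<25)&(Q[...,0]>40)&(Q[...,0]<130)
for nm,y0,y1 in(('mid',-9,9),('side',9,14),('armL',16,24)):
  for x in range(-18,126,4):
    s=Q[b&(abs(Q[...,0]-x)<2)&(Q[...,1]>y0)&(Q[...,1]<y1)]
    if len(s)>3: print(nm,x,len(s),np.percentile(s[:,2],[5,50,95]).round(1),end=' ; ')
  print()
E
```

```text
t 20.7 open -0.1 cell [ 23.72   0.18 121.61] pitch 0.0068 Fcell [6.68 0.76 6.43] Tcell [-0.105 -1.485  0.01 ]
mid 54 50 [75.7 76.3 77.6] ; mid 58 265 [75.3 76.6 77.5] ; mid 62 272 [74.6 75.7 76.7] ; mid 66 279 [73.8 74.9 76. ] ; mid 70 255 [73.3 74.4 79.4] ; mid 74 201 [73.3 90.2 91.9] ; mid 78 288 [73.1 90.8 92. ] ; mid 82 308 [71.8 89.9 91.1] ; mid 86 306 [70.  71.3 90. ] ; mid 90 278 [69.3 70.4 71.4] ; mid 94 244 [68.4 69.5 70.6] ; mid 98 279 [67.8 68.9 70.1] ; mid 102 243 [66.7 68.2 69.2] ; mid 106 68 [64.7 66.  67.4] ; 
side 54 15 [75.8 76.3 77. ] ; side 58 77 [75.3 76.5 77.7] ; side 62 78 [74.7 76.  76.8] ; side 66 80 [74.1 75.1 76.2] ; side 70 80 [73.  74.3 75.3] ; side 74 80 [72.3 73.5 74.7] ; side 78 71 [71.6 72.6 73.7] ; side 82 79 [70.9 72.1 73.1] ; side 86 80 [70.1 71.  72.4] ; side 90 75 [69.6 70.4 71.4] ; side 94 72 [68.8 69.6 70.8] ; side 98 70 [68.1 68.9 69.9] ; side 102 64 [67. 68. 69.] ; side 106 17 [64.9 66.1 67.3] ; 
armL 42 50 [75.5 76.6 77.4] ; armL 46 53 [74.6 75.9 77.3] ; armL 50 78 [74.7 76.9 78.4] ; armL 54 96 [75.  76.7 78.1] ; armL 58 92 [75.  76.1 77.3] ; armL 62 98 [73.7 75.4 76.6] ; armL 66 87 [73.2 74.4 75.7] ; armL 70 23 [56.2 73.6 74.8] ; armL 90 29 [58.7 64.5 65.7] ; armL 94 72 [60.7 63.9 66. ] ; armL 98 61 [61.5 64.2 65.5] ; armL 102 24 [59.3 64.4 65.6] ;
```

View pics/wrist7_c.png

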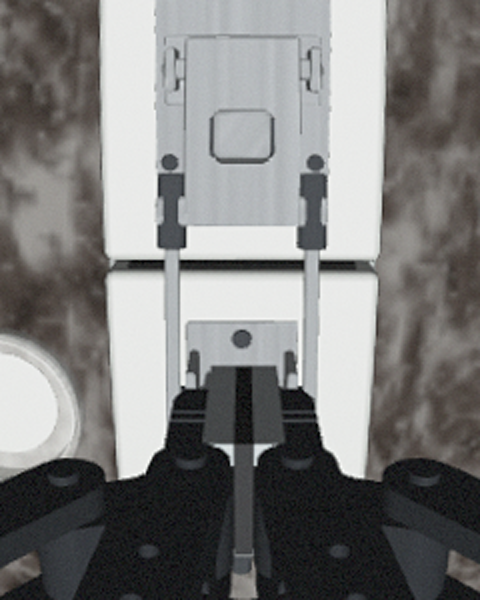

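The claw is still hooked: the plate slope is unchanged and the keeper bracket has moved back about 4 mm with it. The gap at crop y≈265 is narrowing. Total push is about 9 N. Continuing along the arc.

Emit:
send_rows(
  increments=[
    [[-2.5,0,-0.5,0,0,0,0],[-2.5,0,-0.5,0,0,0,0],[-2.5,0,0,0,0,0,0],[0,0,0,0,0,0,0]],
  ],
)

```text
time: 21.15
tool_pos: [490.5, 249.4, 122.4]
tcp_rot: [-3.138, -0.101, -0.009]
ft_force: [6.5, 0.2, 5.0]
opening: 0.1
```

```bash
python3 st.py
```

```text
t 21.15 open 0.1 cell [ 15.73   0.29 122.4 ] pitch 0.006 Fcell [ 6.46 -0.26  4.96] Tcell [-0.049 -1.445 -0.049]
```

Emit:
send_rows(
  increments=[
    [[-2.5,0,0,0,0,0,0],[-2.5,0,0,0,0,0,0],[-2.5,0,0.2,0,0,0,0],[0,0,0,0,0,0,0]],
  ],
)

```text
time: 21.55
tool_pos: [482.5, 248.9, 121.9]
tcp_rot: [-3.138, -0.101, -0.008]
ft_force: [6.1, 1.1, 4.3]
opening: -0.2
```

```bash
python3 st.py
```

```text
t 21.55 open -0.2 cell [  7.7    0.34 121.9 ] pitch 0.0049 Fcell [6.17 0.67 4.3 ] Tcell [-0.006 -1.242  0.01 ]
```

Emit:
send_rows(
  increments=[
    [[-2.8,0,0.3,0,0,0,0],[-2.8,0,0.4,0,0,0,0],[-2.8,0,0.6,0,0,0,0],[0,0,0,0,0,0,0]],
  ],
)

```text
time: 21.95
tool_pos: [473.4, 248.4, 120.2]
tcp_rot: [-3.139, -0.101, -0.005]
ft_force: [5.7, 0.5, 4.1]
opening: -0.0
```

```bash
python3 st.py
```

```text
t 21.95 open -0.0 cell [ -1.4   0.4 120.2] pitch 0.0035 Fcell [5.71 0.18 4.11] Tcell [ 0.042 -1.053 -0.06 ]
```

Emit:
send_rows(
  increments=[
    [[-2.7,0,0.8,0,0,0,0],[-2.7,0,0.9,0,0,0,0],[-2.6,0,1,0,0,0,0],[0,0,0,0,0,0,0]],
  ],
)

```text
time: 22.35
tool_pos: [465.0, 247.9, 117.3]
tcp_rot: [-3.139, -0.102, -0.004]
ft_force: [4.4, 1.2, 4.8]
opening: 0.1
```

```bash
python3 st.py
```

```text
t 22.35 open 0.1 cell [ -9.81   0.43 117.27] pitch 0.0025 Fcell [4.43 0.88 4.81] Tcell [ 0.094 -0.987 -0.059]
```

Emit:
send_rows(
  increments=[
    [[-2.6,0.1,1.1,0,0,0,0],[-2.5,0.1,1.2,0,0,0,0],[-2.5,0,1.3,0,0,0,0],[0,0,0,0,0,0,0]],
  ],
)

```text
time: 22.75
tool_pos: [456.3, 247.3, 113.3]
tcp_rot: [-3.139, -0.102, -0.0]
ft_force: [2.5, -0.1, 6.0]
opening: -0.1
```

```bash
python3 st.py
```

```text
t 22.75 open -0.1 cell [-18.46   0.41 113.31] pitch 0.0003 Fcell [ 2.49 -0.25  5.98] Tcell [ 0.123 -0.576  0.002]
```

Emit:
send_rows(
  increments=[
    [[-2.4,0.1,1.4,0,0,0,0],[-2.4,0,1.5,0,0,0,0],[-2.3,0,1.7,0,0,0,0],[0,0,0,0,0,0,0]],
  ],
)

```text
time: 23.15
tool_pos: [448.5, 246.9, 108.2]
tcp_rot: [-3.139, -0.103, 0.002]
ft_force: [2.0, 0.9, 5.2]
opening: -0.1
```

```bash
python3 st.py
python3 - <<'E'
from plan import *
im,d,m=snap('wrist','wrist8'); z=np.load('pics/wrist8.npz')
cv2.imwrite('pics/wrist8_c.png',cv2.resize(im[40:340,200:440,::-1],None,fx=2,fy=2,interpolation=cv2.INTER_CUBIC))
E
```

```text
t 23.15 open -0.1 cell [-26.37   0.43 108.19] pitch -0.0013 Fcell [2.01 0.74 5.2 ] Tcell [ 0.286 -0.254 -0.029]
```

View pics/wrist8_c.png

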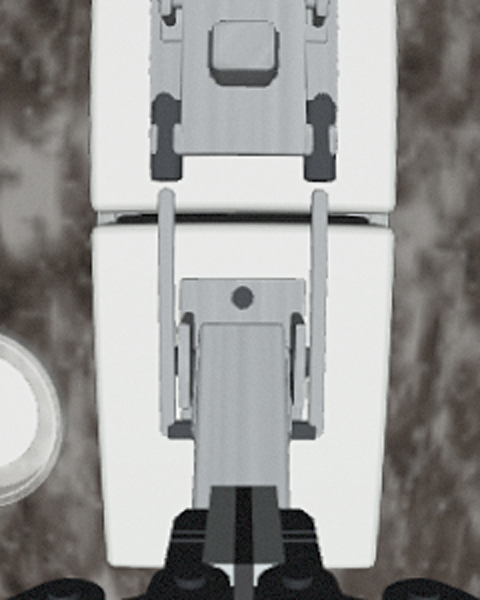

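The claw stays hooked. Its sprung arms have pulled out of the dark blocks at crop y≈185, so it is stretching under load, and the gap is nearly closed. Force is about 5.5 N. Continuing down.

Emit:
send_rows(
  increments=[
    [[-2.1,0.1,1.9,0,0,0,0],[-2,0,2,0,0,0,0],[-2,0,2.1,0,0,0,0],[0,0,0,0,0,0,0]],
  ],
)

```text
time: 23.6
tool_pos: [441.7, 246.2, 101.5]
tcp_rot: [-3.14, -0.103, 0.005]
ft_force: [1.0, 3.0, 3.3]
opening: -0.4
```

```bash
python3 st.py
```

```text
t 23.6 open -0.4 cell [-33.15   0.17 101.52] pitch -0.0029 Fcell [1.18 2.94 3.28] Tcell [ 0.268 -0.012 -0.049]
```

Emit:
send_rows(
  increments=[
    [[-1.8,0.1,2.2,0,0,0,0],[-1.7,0,2.3,0,0,0,0],[-1.6,0,2.4,0,0,0,0],[0,0,0,0,0,0,0]],
  ],
)

```text
time: 24.0
tool_pos: [436.9, 244.6, 94.0]
tcp_rot: [3.139, 0.102, -0.004]
ft_force: [0.6, 1.0, 0.8]
opening: 0.1
```

```bash
python3 st.py
```

```text
t 24.0 open 0.1 cell [-38.03  -1.08  94.02] pitch -0.0027 Fcell [0.63 0.98 0.84] Tcell [ 0.145 -0.086 -0.002]
```

Run:
```python
from plan import *
im,d,m=snap('wrist','wrist9'); z=np.load('pics/wrist9.npz')
cv2.imwrite('pics/wrist9_c.png',cv2.resize(im[20:320,200:440,::-1],None,fx=2,fy=2,interpolation=cv2.INTER_CUBIC))
im,d,m=snap('side','side9')
cv2.imwrite('pics/side9_c.png',cv2.resize(im[150:350,240:440,::-1],None,fx=3,fy=3,interpolation=cv2.INTER_CUBIC))
Q=C.inv().apply((wcloud(z)-O).reshape(-1,3)).reshape(480,640,3); ok=z['d']>0
b=ok&(Q[...,2]>54)&(Q[...,2]<135)&(abs(Q[...,1])<25)
for nm,y0,y1 in(('mid',-9,9),('armL',16,24)):
  for x in range(-70,126,5):
    s=Q[b&(abs(Q[...,0]-x)<2)&(Q[...,1]>y0)&(Q[...,1]<y1)]
    if len(s)>3: print(nm,x,len(s),np.percentile(s[:,2],[5,50,95]).round(1),end=' ; ')
  print()
```

```text
mid -45 85 [131.3 132.1 132.8] ; mid -40 93 [131.2 131.8 132.8] ; mid -35 134 [ 88.5 131.7 132.6] ; mid -30 660 [ 86.  108.7 132.6] ; mid -25 2033 [ 84.1 115.2 132.2] ; mid -20 418 [80.8 82.2 83.6] ; mid -15 403 [78.3 79.8 81.1] ; mid -10 399 [75.7 77.2 78.8] ; mid -5 389 [73.4 74.8 76.2] ; mid 0 377 [70.8 72.3 73.8] ; mid 5 356 [68.4 69.7 71.3] ; mid 10 249 [65.9 67.5 69. ] ; mid 15 65 [54.1 54.7 55.3] ; mid 20 12 [54.1 54.4 55.6] ; mid 55 371 [69.2 70.6 71.8] ; mid 60 352 [69.2 70.4 71.6] ; mid 65 346 [68.9 70.1 71.1] ; mid 70 724 [69.3 80.6 88.2] ; mid 75 380 [70.1 87.4 88.6] ; mid 80 216 [70.8 87.1 88.4] ; mid 85 66 [68.2 69.3 70.4] ; mid 90 305 [68.  68.9 70.2] ; mid 95 303 [67.6 68.8 70. ] ; 
armL -20 6 [68.2 69.5 69.9] ; armL -15 85 [68.1 69.5 71.2] ; armL -10 75 [68.1 69.2 70.4] ; armL -5 78 [68.1 69.3 70.2] ; armL 0 75 [67.8 69.3 70.3] ; armL 5 81 [67.5 69.1 70.2] ; armL 10 84 [68.  69.2 70.6] ; armL 15 81 [67.4 69.  70.3] ; armL 20 83 [67.2 68.7 69.8] ; armL 25 72 [67.6 68.9 70.2] ; armL 30 73 [67.4 68.9 70.1] ; armL 35 88 [67.3 68.9 69.8] ; armL 40 81 [67.2 69.  70.1] ; armL 45 21 [65.5 67.2 70.1] ; armL 50 126 [67.9 70.2 71.4] ; armL 55 123 [68.5 70.  71.5] ; armL 60 118 [68.5 70.  71.1] ; armL 65 103 [66.7 69.5 70.9] ; armL 90 69 [55.3 62.7 65.5] ; armL 95 97 [61.3 64.  66. ] ; armL 100 19 [60.5 64.1 65.3] ;
```

View pics/wrist9_c.png

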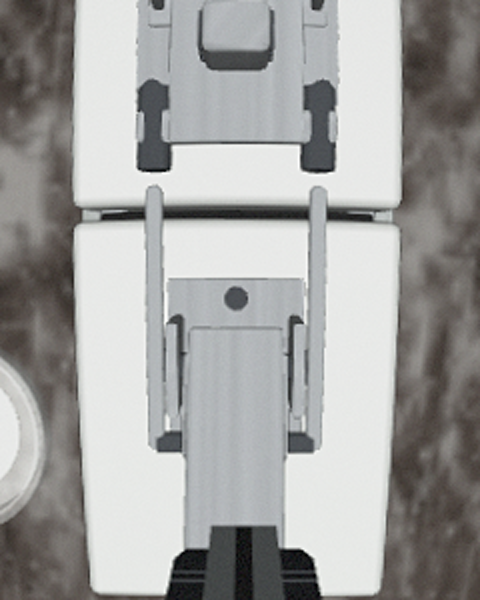

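View pics/side9_c.png

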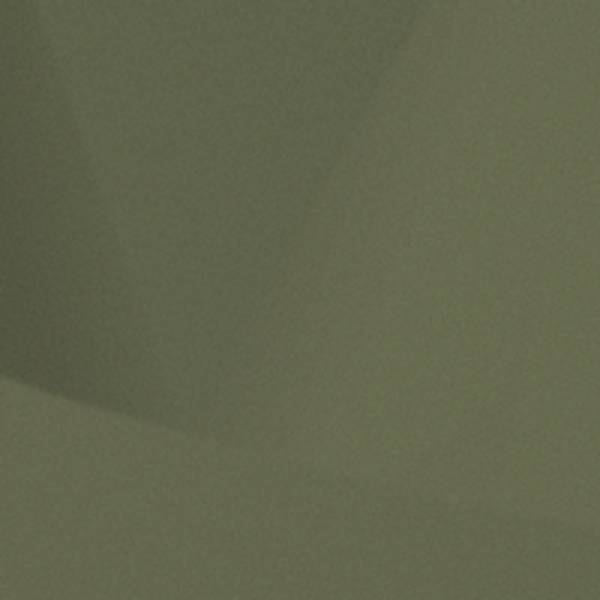

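The wrist view gives a lever slope of 0.5, so the angle is about 0.46. The claw is nearly level (z≈69) and hooked, and it is near over-centre, which explains the low force. I'll keep following down.

Emit:
send_rows(
  increments=[
    [[-1.1,-0.2,2.5,0,0,0,0],[-1,-0.2,2.5,0,0,0,0],[-0.9,-0.2,2.5,0,0,0,0],[-0.8,0,2.5,0,0,0,0],[0,0,0,0,0,0,0]],
  ],
)

```text
time: 24.6
tool_pos: [433.4, 245.3, 84.2]
tcp_rot: [3.14, 0.102, -0.003]
ft_force: [-0.2, 0.5, 0.4]
opening: -0.0
```

```bash
python3 st.py
```

```text
t 24.6 open -0.0 cell [-41.51  -0.17  84.22] pitch -0.0021 Fcell [-0.21  0.52  0.36] Tcell [-0.039 -0.006 -0.021]
```

Emit:
send_rows(
  increments=[
    [[-0.7,0,2.2,0,0,0,0],[-0.6,0,2.2,0,0,0,0],[-0.4,0,2.2,0,0,0,0],[0,0,0,0,0,0,0]],
  ],
)

```text
time: 25.0
tool_pos: [431.9, 245.2, 77.9]
tcp_rot: [3.14, 0.102, -0.003]
ft_force: [-0.0, -0.1, -0.7]
opening: -0.1
```

```bash
python3 st.py
```

```text
t 25.0 open -0.1 cell [-42.98  -0.14  77.9 ] pitch -0.0017 Fcell [-0.02 -0.14 -0.71] Tcell [-0.103  0.016  0.026]
```

```bash
cat > lev.py <<'E'
from plan import *
import sys
n=sys.argv[1]
im,d,m=snap('wrist',n); z=np.load(f'pics/{n}.npz')
cv2.imwrite(f'pics/{n}_c.png',cv2.resize(im[0:300,200:440,::-1],None,fx=2,fy=2,interpolation=cv2.INTER_CUBIC))
Q=C.inv().apply((wcloud(z)-O).reshape(-1,3)).reshape(480,640,3); ok=z['d']>0
b=ok&(Q[...,2]>54)&(Q[...,2]<135)&(abs(Q[...,1])<25)
for nm,y0,y1 in(('mid',-9,9),('armL',16,24)):
  for x in range(-80,126,5):
    s=Q[b&(abs(Q[...,0]-x)<2)&(Q[...,1]>y0)&(Q[...,1]<y1)]
    if len(s)>3: print(nm,x,len(s),np.percentile(s[:,2],[5,50,95]).round(1),end=' ; ')
  print()
# gap: points lower than 40 between x 30..42 at |y| 28..38
for y0,y1 in((-38,-28),(28,38)):
    s=Q[ok&(Q[...,0]>25)&(Q[...,0]<48)&(Q[...,1]>y0)&(Q[...,1]<y1)]
    print('gap',y0,[(x,np.round(np.median(s[abs(s[:,0]-x)<.6][:,2]),1) if (abs(s[:,0]-x)<.6).any() else None) for x in np.arange(28,46,1.)])
E
python3 lev.py wrist10
```

```text
mid -50 248 [115.4 126.4 130.9] ; mid -45 269 [115.2 125.5 127.9] ; mid -40 273 [ 71.  116.7 127.1] ; mid -35 714 [ 70.4  98.6 125.3] ; mid -30 3192 [ 70.9 112.2 133.2] ; mid -25 375 [69.9 71.  72. ] ; mid -20 384 [70. 71. 72.] ; mid -15 399 [70.  70.9 72. ] ; mid -10 401 [69.9 71.1 72.1] ; mid -5 424 [70.1 70.9 71.9] ; mid 0 426 [70.1 71.  72. ] ; mid 5 440 [70. 71. 72.] ; mid 10 171 [67.3 70.3 71.5] ; mid 15 79 [54.1 54.7 55.7] ; mid 20 9 [54.1 54.5 55.6] ; mid 50 14 [66.  66.3 68.6] ; mid 55 422 [66.2 67.4 68.6] ; mid 60 406 [66.4 67.6 68.7] ; mid 65 403 [66.6 67.7 68.9] ; mid 70 728 [67.2 84.4 86.7] ; mid 75 423 [68.3 85.7 87. ] ; mid 80 119 [67.8 85.2 86.5] ; mid 85 56 [67.1 68.2 69. ] ; 
armL -45 7 [133.6 134.5 134.9] ; armL -40 53 [133.5 134.6 134.9] ; armL -35 381 [121.4 129.9 134.7] ; armL -30 368 [125.3 131.  134.6] ; armL -20 5 [60.9 61.4 61.5] ; armL -15 86 [60.1 61.4 62.7] ; armL -10 60 [60.5 61.5 62.8] ; armL -5 75 [60.5 62.  70.7] ; armL 0 72 [61.5 67.4 69.1] ; armL 5 90 [61.4 62.9 67.7] ; armL 10 84 [61.7 62.9 64.2] ; armL 15 80 [61.8 63.  64.1] ; armL 20 81 [61.9 63.
[... 999 characters left out ...]
(50.4))]
gap 28 [(np.float64(28.0), np.float64(50.4)), (np.float64(29.0), np.float64(50.5)), (np.float64(30.0), np.float64(50.6)), (np.float64(31.0), np.float64(50.6)), (np.float64(32.0), np.float64(50.6)), (np.float64(33.0), np.float64(50.6)), (np.float64(34.0), np.float64(50.1)), (np.float64(35.0), np.float64(49.6)), (np.float64(36.0), np.float64(47.9)), (np.float64(37.0), np.float64(46.4)), (np.float64(38.0), np.float64(46.1)), (np.float64(39.0), np.float64(44.1)), (np.float64(40.0), np.float64(49.5)), (np.float64(41.0), np.float64(50.2)), (np.float64(42.0), np.float64(50.5)), (np.float64(43.0), np.float64(50.4)), (np.float64(44.0), np.float64(50.5)), (np.float64(45.0), np.float64(50.7))]
```

View pics/wrist10_c.png

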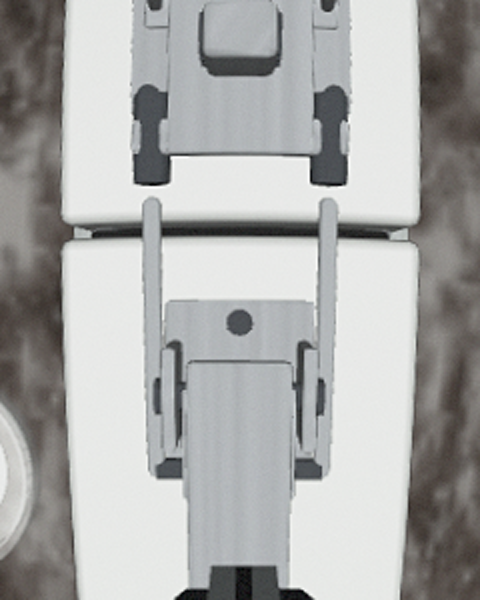

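The lever top reads z≈71 all along, so it is flat and shut, and the finger feels no load. I'll retract straight up and check the closed length.

Emit:
send_rows(
  increments=[
    [[0,0,-5,0,0,0,0],[0,0,-10,0,0,0,0],[0,0,-20,0,0,0,0],[0,0,-25,0,0,0,0],[0,0,-25,0,0,0,0],[0,0,-25,0,0,0,0],[10,0,-25,0,0,0,0],[20,0,-25,0,0,0,0],[20,0,-5,0,0,0,0],[0,0,0,0,0,0,0],[0,0,0,0,0,0,0]],
  ],
)

```text
time: 26.15
tool_pos: [481.9, 248.7, 243.5]
tcp_rot: [-3.14, -0.102, 0.003]
ft_force: [-0.4, 0.2, -0.6]
opening: 0.0
```

```bash
python3 st.py; python3 lev.py wrist11
python3 - <<'E'
from plan import *
for n in('wrist2','wrist11'):
    z=np.load(f'pics/{n}.npz'); P=wcloud(z); ok=z['d']>0
    roi=(P[...,0]>380)&(P[...,0]<700)&(P[...,1]>190)&(P[...,1]<310)&ok
    b=(abs(P[...,2]-50)<4)&roi
    print(n,cv2.minAreaRect(P[b][:,:2].astype(np.float32)))
    k,l,st,c=cv2.connectedComponentsWithStats((b&(P[...,2]>48.5)).astype(np.uint8))
    for i in range(1,k):
        if st[i,4]>800: print('  ',st[i],cv2.minAreaRect(P[l==i][:,:2].astype(np.float32)))
    Q=C.inv().apply((P-O).reshape(-1,3)).reshape(480,640,3)
    m=ok&(Q[...,2]>57)&(Q[...,2]<67)&(Q[...,0]>80)&(Q[...,0]<115)&(abs(Q[...,1])>16.5)&(abs(Q[...,1])<23); q=Q[m]
    print('  bracket',np.percentile(q,[2,50,98],axis=0).round(1).tolist())
for nm,lo,hi,r in (('vial',48,60,(420,560,110,180)),('dish',6,18,(380,490,295,400))):
  for n in ('wrist2','wrist11'):
    z=np.load(f'pics/{n}.npz'); P=wcloud(z)
    b=(P[...,2]>lo)&(P[...,2]<hi)&(P[...,0]>r[0])&(P[...,0]<r[1])&(P[...,1]>r[2])&(P[...,1]<r[3])&(z['d']>0)
    k,l,st,c=cv2.connectedComponentsWithStats(b.astype(np.uint8))
    for i in range(1,k):
        if st[i,4]>60: q=P[l==i]; print(n,nm,np.median(q,0).round(1))
im,d,m=snap('side','side11')
E
```

```text
t 26.15 open 0.0 cell [7.1400e+00 1.7000e-01 2.4351e+02] pitch -0.0016 Fcell [-0.43  0.23 -0.6 ] Tcell [ 0.032 -0.022 -0.035]
mid -50 84 [69.7 71.  72.1] ; mid -45 85 [69.7 70.9 71.9] ; mid -40 85 [69.9 70.9 72.1] ; mid -35 80 [69.7 71.  72.1] ; mid -30 82 [69.7 70.8 71.8] ; mid -25 90 [70.1 71.  72.1] ; mid -20 83 [69.9 70.8 72.2] ; mid -15 85 [70.2 71.2 72.2] ; mid -10 90 [69.6 70.9 72.1] ; mid -5 91 [70. 71. 72.] ; mid 0 94 [70.1 71.1 72.3] ; mid 5 102 [70.  70.9 71.7] ; mid 10 21 [69.  70.2 71.3] ; mid 15 16 [54.2 54.8 55.3] ; mid 20 6 [54.3 54.9 55.2] ; mid 55 100 [66.3 67.5 68.4] ; mid 60 84 [66.3 67.7 68.7] ; mid 65 88 [66.4 67.7 69.1] ; mid 70 105 [67.3 85.2 86.3] ; mid 75 105 [71.3 85.6 86.9] ; mid 80 104 [67.3 69.1 86. ] ; mid 85 95 [67.3 68.3 69.5] ; mid 90 84 [66.9 68.3 69.5] ; mid 95 95 [67.1 68.5 69.5] ; mid 100 104 [67.3 68.6 69.7] ; mid 105 21 [65.8 67.1 68.1] ; 
armL -15 22 [59.7 61.7 63. ] ; armL -10 14 [60.2 61.  61.9] ; armL -5 14 [60.3 61.8 62.7] ; armL 0 20 [59.5 62.7 68.7] ; armL 5 22 [61.6 62.8 70.6] ; armL 10 19 [61.4 63.1 71.3] ; armL 15 17 [62.4 63.3 63.8] 
[... 2559 characters left out ...]
52043914794922), 3.2425224781036377)
   [ 275  183   34  105 2650] ((457.8852844238281, 274.1831970214844), (102.5627212524414, 30.153242111206055), 3.436925172805786)
   [ 302  183   38   38 1177] ((493.5508117675781, 249.68045043945312), (34.002601623535156, 33.92091369628906), 3.6738455295562744)
   [ 333  183   34  105 2560] ((461.4678649902344, 220.4391326904297), (102.80186462402344, 29.83272933959961), 2.238912343978882)
  bracket [[90.3, -21.1, 60.1], [95.9, -17.1, 64.3], [101.2, 20.6, 66.1]]
wrist2 vial [530.  155.1  56.3]
wrist2 vial [444.6 138.7  56.1]
wrist11 vial [528.9 154.9  56.3]
wrist11 vial [443.9 138.5  56.2]
wrist2 dish [442.2 337.6  12.8]
wrist11 dish [439.3 340.5  12.9]
```

View pics/wrist11.png

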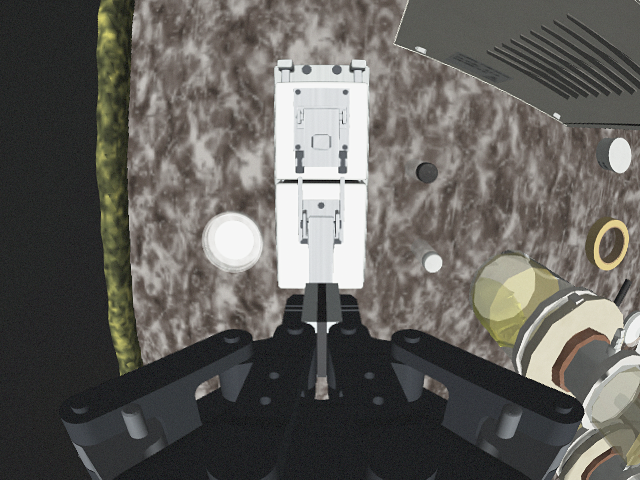

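Closed length is 196.3 mm (200.2 when open; 197 expected shut). The keeper bracket has moved back about 3.5–4 mm, the lever is flat, the claw is level over the pin, and nothing touches the cell. Handing in.

Run:
```python
from h import *
s=env.read_state(); print(s['time'],s['ft_force'].round(2)); print(env.close_job())
```

```text
26.25 [ 0.19  1.23 -0.84]
the job is handed in; nothing more can be done
None
```

The cell is latched shut and the job is handed in, at 26 s of the 72 s allowed.

**What I did**
- I gripped the claw's tab lightly, carried the claw over the keeper pin and lowered the lip behind it. The lip came down about 4–5 mm below the pin's centre by the model.
- I drew it back in small steps against about 4–5 N of lever friction. The tab stopped moving and the load rose to about 6.4 N, so I took about 2 N on the pin as the bite and released the tab.
- I swung the lever over with shut fingers, following its arc. The highest push I read was about 9 N. The load vanished near over-centre and the lever shut.

**Last checks (wrist camera)**
- **Lever:** flat along its visible length, top at about 71 mm (70.5 expected).
- **Claw:** level over the pin, with its sprung arms visibly stretched.
- **Halves:** the two together measure 196.3 mm, against 200.2 mm open and 197 mm expected shut. The keeper bracket moved back 3.5–4 mm.
- **Vials:** where they stood, within about 1 mm.
- **Robot:** clear of everything, with no load beyond sensor noise.

**Disagreements and gaps**
- The cameras disagreed by about 2 mm on the cell's position along x. I used the average.
- The dish's measured centre differs by about 4 mm between the two wrist pictures. I put that down to the fingers partly hiding it in the first one. Its final position agrees with the early scene and side pictures to about 3 mm.
- The depth view still shows a shallow groove at the seam. I read it as bevelled edges, because the overall length says the halves are closed.
- The side camera was blocked by the arm whenever I checked it during the work. I did not look at its last picture, so the final state rests on the wrist camera alone.

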